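# A level scoop of grinding balls

## Robot

A 6-joint arm with a two-finger parallel gripper is mounted at the origin on the work surface. World frame = base frame: x ahead of the robot, y to its left, z up, the work surface at z = 0. Lengths are in m, angles in rad, forces in N, time in s.
With the tool pointing down it reaches from about 0.3 to 1 m from the base axis. Payload 5.1 kg.
Tool frame: the origin (TCP) lies at the very end of the fingers, on their centre line; the grasp point (between the pads) lies 19 mm behind it; x points along the fingers, z is the direction in which the jaws open and shut, and the axes are right-handed (so a half turn about x gives the same grasp; the last joint's range is limited). The gripper opens to 95 mm and grips with 3 to 60 N. Pads are 20 mm wide; open, the fingers measure 119 mm over their backs; the gripper's body (75 mm by 180 mm) begins 59 mm behind the grasp point.
Start: joints at [-1.23, 0.124, 1.65, -0, 1.367, -0.083], TCP at [0.267, -0.592, 0.175] pointing down, gripper open.
Joint ranges: [-2.61, 2.61], [-1.02, 2.33], [0.03, 2.71], [-1.35, 4.49], [0.32, 2.68], [-2.91, 2.91]. Speed limits (rad/s): [2.57, 2.57, 3.14, 3.14, 3.14, 3.14].

## Interface

Orientations are given as a rotation vector (axis times angle).
In Python, from cell import arm gives the robot as it stands. The module is installed in compiled form; this text tells all that it offers.
- The arm moves only by the tool send_rows, never from a script. Its arguments are lists of equal length, an entry for each row: "dp": the shift along the tool's x, y, z each as a share of 0.5 m, from -1 to 1, a list of three; "yaw": the turn about the tool's x as a share of 45 degrees, from -1 to 1. In form: {"dp": [[tx, ty, tz], ...], "yaw": [yaw, ...]}. A call has 1 to 5 rows; each row shifts and turns the commanded pose from where the row before left it, along the tool's axes as they then stand; what a row does not reach is not made up. A row lasts 1/12 s, in which the tool goes at most 41.7 mm and 7.16 degrees, less where a joint would pass 70% of its speed; a pose out of reach is approached as far as the arm can. A call with a number of a shift or a turn outside -1 to 1 is refused whole. A call with a gripper value outside its range is refused whole. "jaw" is the finger opening in mm, from 0 to 95.1, set as the call begins (left out, the last holds). The fingers move at their own pace and stop on an object; the grip force is fixed at half the most. Time passes only in rows, so rows that do not move let the fingers close. It gives the time, the measured TCP pose, the force and the opening at its end, in the units of the state.
- arm.sense(): the state, without advancing time (a new reading comes with each control period).
- arm.grab_frame(name): name is "side" or "top"; returns a dict with "pixels" (400x640x3 uint8, red, green, blue), "depth" (400x640 float32, m along the optical axis (not along the pixel's ray), 0 where there is no reading), "camera_matrix" (3x3 intrinsics, pixels), "cam_to_world" (4x4, takes a point from camera to world coordinates). Camera axes: x right, y up, looking along -z (the intrinsics and any distortion apply to the point x, -y, -z); pixel columns grow to the right and rows downward; lengths in m; the calibration is good to about 2 mm. A picture is of the moment at which its call begins.
- arm.finish_job(): hands the job in, once; it reports no verdict.
The state is a dict: "clock": time; "joints": joint angles; "qd": joint speeds; "joint_efforts": joint torques, N m; "ee_pos": TCP position; "eef_rot": TCP orientation; "wrist_force": force on the tool from outside, world axes, zero at the start; "moment": the same for the moment, N m; "gripper_width": finger opening in m.
Only numpy, scipy, OpenCV 4.12 (cv2) and the standard library are available. Lean on these libraries where they do the work, as an engineer would, in place of code of your own. Each camera call takes 0.05 s, during which the arm holds its last target.

## Task

Take the wide blue-handled scoop, scoop up white grinding balls against the sloping end of the grey bin, and draw the heaped scoop out sideways close under the red strike bar so that just its level measure of three balls is left in it. Then stand the scoop with its three balls upright on the balance pan and let go. Leave the narrower yellow-handled scoop where it is.

Things in the scene. Friction and masses are not known exactly. Their poses are not given: they have to be found in the camera images.
- scoop: Wide scoop, blue grip, 260 g. Origin: underside, below the rear of the pan; x to the open nose, z up. Stands on a flat heel x -55..2 mm, 50 wide. Pan 83 mm wide outside, 79 inside; its thin floor rises 30 deg from the rear to the nose edge (x 38, z 23 mm): balls stay in. Full level: one row of 3 balls, tops 32 mm up; more lie in front of and above it. Pitched nose-down 34 to 40 deg, the nose is lowest.
- scoop_grip (a point): Middle of the blue upright grip of that scoop, where to take it: 20 mm wide (y), 26 mm thick (x), from 80 to 125 mm above the scoop's underside. The point lies 40 mm behind (x -40) and 102 mm above the scoop's origin; same axes.
- bin: Grey bin, fixed; origin under its centre, x lengthwise (260 mm), y across (127; inside 117). Floor 4 mm thick; walls 65 mm high, +x end 95. 11 slippery white balls, 25 mm, 30 g, lie side by side at x 0..79 mm; -x half empty: lower the pitched scoop there, nose to +x at x -14, push the nose along the floor to the 46 deg ramp that starts at x 80, level it there (origin near x 52), lift.
- strike_bar (a point): Middle of the lower edge of the red strike bar on the bin, 109 mm above the bench; axes as the bin's. Bar 92 mm long in x, 4 thick, 24 high, over the bin's +y wall: bin x 36..128, y 63.5 mm; post at its +x end, -x end free: the grip passes beside that. Draw the level scoop out to +y, nose to +x, origin at bin x 42 (+-10), underside 73 mm up (36 below the bar, +-2): all but 3 balls fall off.
- pan (a point): Centre of the top of the round steel pan (130 mm diameter, 57 mm above the bench; it does not move) of the white laboratory balance, which is fixed to the bench.
- balance: The white laboratory balance, 170 mm wide, fixed; origin under its middle, 20 mm in -x from the pan's centre; its display side is -x.
- scoop_narrow: Bystander: a narrower scoop of the same shape (pan 58 mm wide) with a yellow grip, standing to the left or right of the blue one. Origin and axes as for the wide scoop.

How it is judged:
On the way, in this order (a step that is already met when the one before it is completed fails the run):
1. the blue-handled scoop has been dipped into the bin among the balls, down near its floor (x of scoop_grip in the frame of bin between -0.02 and 0.1 m and y of scoop_grip in the frame of bin between -0.03 and 0.03 m and z of scoop_grip in the frame of bin below 0.135 m), for 0.1 s.
2. the scoop passes level under the red strike bar on its way out over the bin's long side, its pocket closely below the bar (x of scoop_grip in the frame of bin between -0.03 and 0.03 m and y of scoop_grip in the frame of bin between 0.025 and 0.09 m and z of scoop_grip in the frame of bin between 0.165 and 0.182 m and angle between scoop_grip's own z axis and vertical below 0.2 rad and angle between the x axis of scoop_grip and the x axis of bin, either way round below 0.3 rad), for 0.1 s.
3. the scoop has been drawn right through to the outer side of the bar, still low (y of scoop_grip in the frame of bin above 0.115 m and z of scoop_grip in the frame of bin below 0.195 m), for 0.02 s.
At the end, for the whole second after the job is handed in: The blue-handled scoop stands at rest and upright (within about 6 degrees) on the balance pan, its handle within 65 mm of the pan's centre, with exactly three balls in it: it bears on the balance with the weight of the scoop and three balls, give or take half a ball (contact force between scoop and balance between 3.28635 and 3.58065 N and horizontal distance between scoop_grip and pan below 0.065 m and angle between scoop_grip's own z axis and vertical below 0.1 rad and linear speed of scoop below 0.02 m/s); the robot touches nothing.
It fails at once if the yellow-handled scoop is moved by more than 30 mm or tipped (distance of scoop_narrow from where it was at the start of the episode above 0.03 m or angle between scoop_narrow's own z axis and vertical above 0.3 rad).
It also fails if it takes over 58 s, if anything falls off the work surface, if the arm or the gripper's body presses on something with over 40 N, if the wrist force passes 120 N, or if a joint passes its speed limit or range.

## Working session

There is one attempt and no reset: what is moved stays moved. The work goes in short steps, Python scripts to look and compute and a tool call to move; the robot and the scene stay as the last step left them, time stands still between calls to the robot, and variables do not carry over. Pictures are saved under pics/ and viewed, and the job is handed in when it is done.

Besides the shell and the picture viewer there is one more tool, called after ">>>" by a JSON object that holds its "name" and its "arguments", one argument or row to a line. send_rows: Moves the arm, as the interface text tells. Shift numbers are shares of 0.5 m and turn numbers shares of 45 degrees, none past 1 either way. Its arguments: {"type":"object","properties":{"dp":{"type":"array"},"yaw":{"type":"array"},"jaw":{"type":"number"}},"required":["dp","yaw"]}

```bash
mkdir -p pics
cat > h.py <<'E'
import numpy as np, cv2
from cell import arm
from scipy.spatial.transform import Rotation as R
def grab(n,tag):
    f=arm.grab_frame(n); cv2.imwrite(f'pics/{tag}.png',f['pixels'][:,:,::-1]); return f
def pts(f):
    d=f['depth'];K=f['camera_matrix'];h,w=d.shape
    u,v=np.meshgrid(np.arange(w),np.arange(h))
    P=np.stack([(u-K[0,2])/K[0,0]*d,-(v-K[1,2])/K[1,1]*d,-d,np.ones_like(d)],-1)
    return (P@f['cam_to_world'].T)[...,:3]
def st():
    s=arm.sense();Rm=R.from_rotvec(s['eef_rot']).as_matrix()
    print('t',round(s['clock'],2),'p',np.round(s['ee_pos'],4),'F',np.round(s['wrist_force'],1),'M',np.round(s['moment'],2),'w',round(s['gripper_width'],4));print(np.round(Rm,3).tolist(), np.round(s['joints'],2))
    return s,Rm
E
python3 - <<'E'
from h import *
import pickle
st()
for n in('side','top'):
    f=grab(n,n+'0'); pickle.dump(f,open(n+'0.pkl','wb')); print(n,f['camera_matrix'].tolist(),np.round(f['cam_to_world'],3).tolist())
E
```

```text
t 0.0 p [ 0.267  -0.5918  0.1736] F [-0.1 -0.7 -0.6] M [0.   0.02 0.01] w 0.0953
[[-0.001, 0.912, 0.411], [0.002, 0.411, -0.912], [-1.0, 0.0, -0.002]] [-1.23  0.12  1.65  0.    1.37 -0.08]
side [[501.3355179916729, 0.0, 311.10675827521015], [0.0, 501.3355179916729, 198.67876124858242], [0.0, 0.0, 1.0]] [[-0.708, 0.389, -0.589, -0.219], [-0.706, -0.386, 0.594, 0.769], [0.004, 0.836, 0.548, 0.819], [0.0, 0.0, 0.0, 1.0]]
top [[364.27599846510725, 0.0, 322.3127274556406], [0.0, 364.27599846510725, 194.53673178660546], [0.0, 0.0, 1.0]] [[-0.004, 0.997, -0.077, 0.472], [-1.0, -0.006, -0.023, -0.045], [-0.024, 0.077, 0.997, 1.053], [0.0, 0.0, 0.0, 1.0]]
```

View pics/side0.png

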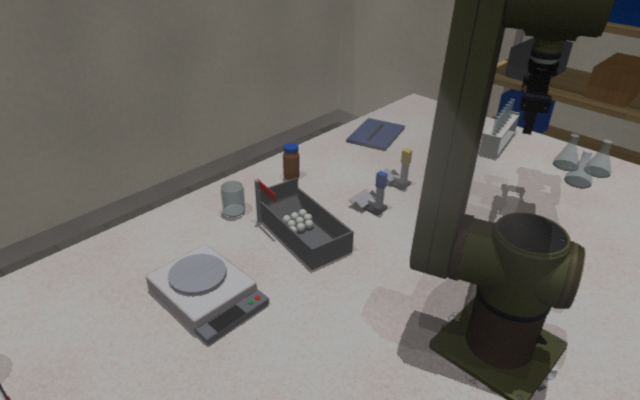

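View pics/top0.png

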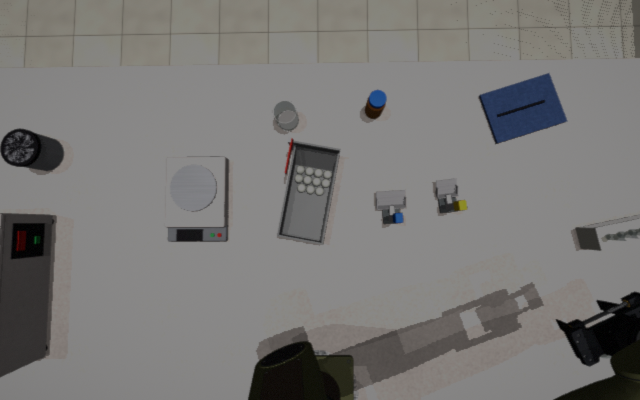

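```bash
python3 - <<'E'
from h import *
import pickle
f=pickle.load(open('top0.pkl','rb'));s=pickle.load(open('side0.pkl','rb'))
for n,f in(('top',f),('side',s)):
    P=pts(f);px=f['pixels'].astype(int);r,g,b=px[...,0],px[...,1],px[...,2]
    hsv=cv2.cvtColor(f['pixels'],cv2.COLOR_RGB2HSV)
    X,Y,Z=P[...,0],P[...,1],P[...,2]
    print(n,'bench z',np.median(Z[(abs(X-.45)<.02)&(abs(Y+.0)<.3)&(Z<.03)]))
    reg=(X>.3)&(X<.65)&(Y<-.1)&(Y>-.5)
    for nm,m in(('blue',(b>r*1.3)&(b>80)&reg&(Z>.05)),('yel',(r>b*1.8)&(r>100)&reg&(Z>.05)),('red',(r>g*2)&(r>80)&(Y>0)&(Y<.15)&(Z>.05)&(X>.3))):
        q=P[m]; v,u=np.where(m)
        print(nm,m.sum(),'u',u.min(),u.max(),'v',v.min(),v.max())
        if len(q):
            print(np.round(q.min(0),3),np.round(q.max(0),3),np.round(np.median(q,0),3))
            t=m&(Z>np.percentile(q[:,2],90)-.012)
            tt=P[t]; rc=cv2.minAreaRect(tt[:,:2].astype(np.float32)*1000); print(' top face',rc,np.median(tt[:,2]))
    # bin wall rim
    m=(Z>.058)&(Z<.075)&(Y>-.1)&(Y<.15)&(X>.35)&(X<.75)
    q=P[m]; print('rim',m.sum(),q.min(0).round(3),q.max(0).round(3)); rc=cv2.minAreaRect(q[:,:2].astype(np.float32)*1000);print(rc)
    for zlo,zhi in((.02,.035),):
        pass
    m=(Z>.045)&(Z<.07)&(Y>.15)&(Y<.5)&(X>.35)&(X<.75)
    q=P[m]; print('bal',m.sum(),np.median(q[:,2]));print(cv2.minAreaRect(q[:,:2].astype(np.float32)*1000))
    m2=m&(Z>.05)&(hsv[...,2]<190); 
    # scoops pan
    m=(Z>.005)&(Z<.07)&(Y>-.34)&(Y<-.1)&(X>.35)&(X<.65)
    q=P[m];print('scoops low',m.sum());
    n_,lab,stt,c=cv2.connectedComponentsWithStats(m.astype(np.uint8))
    for i in range(1,n_):
        if stt[i,4]>40:
            q=P[lab==i];print(stt[i],q.min(0).round(3),q.max(0).round(3),cv2.minAreaRect(q[:,:2].astype(np.float32)*1000))
E
python3 - <<'E'
import cv2
a=cv2.imread('pics/top0.png')[130:255,160:480]
cv2.imwrite('pics/top0z.png',cv2.resize(a,(800,312),interpolation=cv2.INTER_CUBIC))
b=cv2.imread('pics/side0.png')[130:290,230:430]
cv2.imwrite('pics/side0z.png',cv2.resize(b,(750,600),interpolation=cv2.INTER_CUBIC))
E
```

```text
top bench z 0.0008971727411317687
blue 75 u 395 402 v 213 222
[ 0.472 -0.225  0.121] [ 0.495 -0.207  0.129] [ 0.485 -0.217  0.125]
 top face ((483.9229736328125, -215.96688842773438), (17.944799423217773, 22.827421188354492), 89.78885650634766) 0.12491804390828987
yel 67 u 459 466 v 200 209
[ 0.505 -0.386  0.121] [ 0.527 -0.368  0.129] [ 0.515 -0.377  0.125]
 top face ((516.0415649414062, -377.13623046875), (22.937694549560547, 17.621997833251953), 0.3365907371044159) 0.12525230347283234
red 49 u 285 292 v 140 172
[0.601 0.055 0.126] [0.684 0.072 0.136] [0.642 0.064 0.132]
 top face ((642.7857055664062, 64.15310668945312), (3.699014186859131, 85.15310668945312), 79.57318878173828) 0.13249272476802243
rim 541 [ 0.414 -0.068  0.058] [0.75  0.102 0.075]
((581.8442993164062, 16.69440460205078), (166.2566680908203, 334.51580810546875), 89.0907211303711)
bal 2640 0.05530637626636814
((560.75146484375, 335.99578857421875), (167.4232177734375, 194.20584106445312), 89.78953552246094)
scoops low 717
[376 190  31  34 671] [ 0.47  -0.256  0.005] [ 0.563 -0.172  0.069] ((515.6206665039062, -215.1
[... 554 characters left out ...]
12326231372277963
red 44 u 259 275 v 181 195
[0.6   0.059 0.124] [0.679 0.075 0.134] [0.63  0.069 0.129]
 top face ((639.8497314453125, 67.19287872314453), (5.104957103729248, 79.3357162475586), 80.24629211425781) 0.12942264600069908
rim 792 [ 0.41  -0.069  0.058] [0.75  0.105 0.075]
((579.5855102539062, 17.530067443847656), (172.72589111328125, 339.2606201171875), 89.63641357421875)
bal 2282 0.05526020828688377
((556.3333129882812, 339.528564453125), (193.06597900390625, 163.94479370117188), 0.31408530473709106)
scoops low 605
[349 188  39  26 604] [ 0.465 -0.262  0.005] [ 0.563 -0.167  0.07 ] ((513.5673828125, -216.32362365722656), (95.14956665039062, 95.88898468017578), 4.813233852386475)
```

View pics/top0z.png

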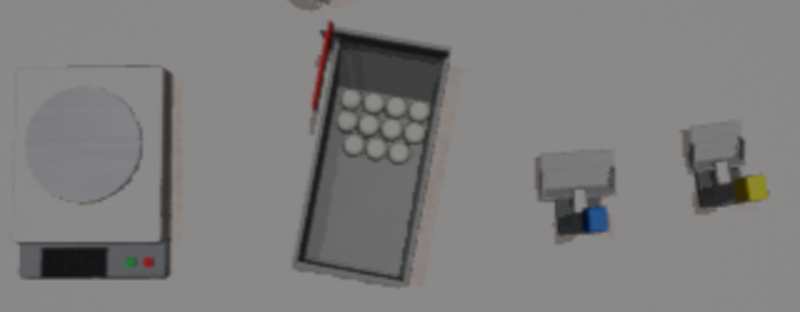

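View pics/side0z.png

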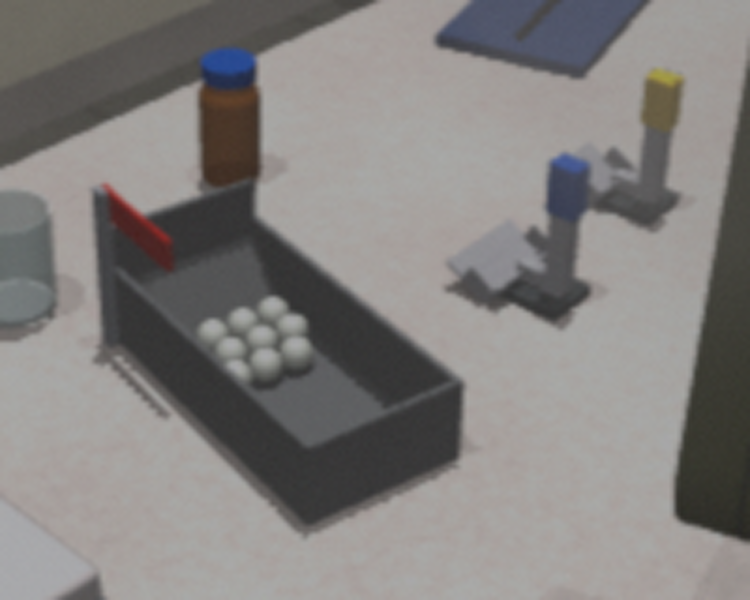

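Run:
```python
from h import *
import pickle
for n in('top','side'):
    f=pickle.load(open(n+'0.pkl','rb'));P=pts(f);X,Y,Z=P[...,0],P[...,1],P[...,2]
    m=(Z>.03)&(Z<.15)&(Y>-.1)&(Y<.13)&(X>.35)&(X<.72)
    nn,lab,stt,c=cv2.connectedComponentsWithStats(m.astype(np.uint8)); i=1+np.argmax(stt[1:,4])
    q=P[lab==i]
    for lo,hi in((.055,.075),(.03,.075),(.03,.1)):
        w=q[(q[:,2]>lo)&(q[:,2]<hi)];rc=cv2.minAreaRect(w[:,:2].astype(np.float32)*1000);print(n,lo,hi,len(w),np.round(rc[0],1),np.round(rc[1],1),round(rc[2],2))
    # +x end wall
    w=q[(q[:,2]>.085)&(q[:,2]<.1)];print('end',cv2.minAreaRect(w[:,:2].astype(np.float32)*1000))
    # balls
    px=f['pixels'].astype(int); mb=(px.min(-1)>120)&(X>.5)&(X<.68)&(Y>-.06)&(Y<.06)&(Z>.01)&(Z<.05)
    v,u=np.where(mb);print('balls',mb.sum(),P[mb].min(0).round(3),P[mb].max(0).round(3))
    # balance pan
    m=(Z>.04)&(Y>.2)&(Y<.45)&(X>.45)&(X<.68)
    g=cv2.cvtColor(f['pixels'],cv2.COLOR_RGB2GRAY)
    mm=(m&(Z>.0565-.001)); print('panZ',np.percentile(Z[m],[5,50,95]))
    u0,u1,v0,v1=np.where(m)[1].min(),np.where(m)[1].max(),np.where(m)[0].min(),np.where(m)[0].max();print(u0,u1,v0,v1)
    e=cv2.threshold(g[v0:v1+1,u0:u1+1],0,255,cv2.THRESH_OTSU+cv2.THRESH_BINARY_INV)
    print(e[0]);nn,lab,stt,c=cv2.connectedComponentsWithStats(e[1]);
    for k in range(1,nn):
        if stt[k,4]>300:
            mk=np.zeros(g.shape,bool);mk[v0:v1+1,u0:u1+1]=lab==k
            cs,_=cv2.findContours(mk.astype(np.uint8),cv2.RETR_EXTERNAL,cv2.CHAIN_APPROX_NONE)
            el=cv2.fitEllipse(cs[0]);print(stt[k],el)
            # cast ray at z=.057
            K=f['camera_matrix'];T=f['cam_to_world']
            pts2=cs[0][:,0,:].astype(float)
            d=np.c_[(pts2[:,0]-K[0,2])/K[0,0],-(pts2[:,1]-K[1,2])/K[1,1],-np.ones(len(pts2))]@T[:3,:3].T
            o=T[:3,3];W=o+d*((.057-o[2])/d[:,2])[:,None]
            print('  circle',cv2.minEnclosingCircle(W[:,:2].astype(np.float32)),W[:,:2].mean(0))
```

```text
top 0.055 0.075 547 [550.8  18.7] [130.4 255.6] 79.3
top 0.03 0.075 1041 [551.3  20.4] [133.8 255.9] 79.31
top 0.03 0.1 1198 [553.3  20.5] [135.5 260.2] 79.48
end ((677.8563842773438, -1.3199539184570312), (133.86024475097656, 11.447092056274414), 82.87630462646484)
balls 299 [ 0.555 -0.043  0.022] [0.63  0.054 0.033]
panZ [0.04189982 0.04637331 0.05873621]
165 225 156 227
106.0
side 0.055 0.075 904 [551.   21.7] [138.2 265.7] 79.54
side 0.03 0.075 2356 [551.1  22.1] [138.8 265.7] 79.54
side 0.03 0.1 2607 [551.2  22.6] [140.  265.7] 79.54
end ((674.212646484375, 0.06871795654296875), (140.86131286621094, 15.762810707092285), 82.75752258300781)
balls 275 [ 0.549 -0.037  0.013] [0.628 0.048 0.031]
panZ [0.04146007 0.04514935 0.05749547]
146 255 244 321
120.0
[   0   35  110   43 1697] ((202.66336059570312, 294.5364685058594), (53.63243865966797, 106.08709716796875), 99.84573364257812)
  circle ((0.501731812953949, 0.3823482394218445), 0.13649863004684448) [0.46688951 0.39108608]
```

Run:
```python
from h import *
import pickle
for n in('top','side'):
    f=pickle.load(open(n+'0.pkl','rb'));P=pts(f);X,Y,Z=P[...,0],P[...,1],P[...,2]
    m=(Z>.052)&(Z<.065)&(Y>.2)&(Y<.45)&(X>.45)&(X<.68)
    q=P[m];print(m.sum(),q[:,2].mean(),cv2.minEnclosingCircle(q[:,:2].astype(np.float32)),cv2.minAreaRect(q[:,:2].astype(np.float32)))
    # scoop blue detail: nose edge
    m=(Z>.003)&(Z<.03)&(Y>-.27)&(Y<-.16)&(X>.44)&(X<.6)
    q=P[m]
    for y in np.arange(-.265,-.16,.01):
        w=q[abs(q[:,1]-y)<.005]; 
        if len(w): print(n,round(y,3),w[:,0].min().round(3),w[:,0].max().round(3),w[np.argmax(w[:,0]),2].round(3))
```

```text
1681 0.05670252381320388 ((0.5643605589866638, 0.33841273188591003), 0.07052087783813477) ((0.5705028176307678, 0.337373286485672), (0.12741731107234955, 0.12793457508087158), 47.750797271728516)
top -0.265 0.45 0.579 0.003
top -0.255 0.441 0.596 0.004
top -0.245 0.453 0.599 0.004
top -0.235 0.45 0.591 0.003
top -0.225 0.444 0.563 0.023
top -0.215 0.456 0.599 0.003
top -0.205 0.47 0.588 0.004
top -0.195 0.441 0.597 0.004
top -0.185 0.441 0.594 0.004
top -0.175 0.456 0.585 0.005
top -0.165 0.442 0.6 0.005
1751 0.055834641804105134 ((0.5697057247161865, 0.34054258465766907), 0.06779469549655914) ((0.5689291954040527, 0.3397825062274933), (0.12769848108291626, 0.13142749667167664), 86.83605194091797)
side -0.265 0.444 0.537 0.008
side -0.255 0.525 0.563 0.021
side -0.245 0.476 0.562 0.023
side -0.235 0.467 0.56 0.023
side -0.225 0.467 0.562 0.02
side -0.215 0.466 0.559 0.024
side -0.205 0.465 0.558 0.018
side -0.195 0.464 0.559 0.021
side -0.185 0.456 0.558 0.019
side -0.175 0.478 0.588 0.003
side -0.165 0.513 0.555 0.025
```

>>> {"name": "send_rows", "arguments": {
  "dp": [
    [0, 0, 0],
    [0, 0, 0],
    [0, 0, 0],
    [0, 0, 0]
  ],
  "yaw": [0.159, 0.159, 0.158, 0],
  "jaw": 60
}}

```text
clock: 0.43
ee_pos: [0.2671, -0.5921, 0.1742]
eef_rot: [1.174, 1.233, -1.174]
wrist_force: [-0.5, 0.1, -0.1]
gripper_width: 0.0742
```

```bash
cat >> h.py <<'E'
BO=np.array([.551,.018]);BY=np.radians(-10.5)
def b2w(x,y):
    c,s=np.cos(BY),np.sin(BY);return BO+np.array([c*x-s*y,s*x+c*y])
def w2b(p):
    c,s=np.cos(BY),np.sin(BY);d=np.asarray(p)[:2]-BO;return np.array([c*d[0]+s*d[1],-s*d[0]+c*d[1]])
def plan(tgt,step=.0834):
    # tgt TCP world xyz ; prints shares
    s,Rm=st();d=np.array(tgt)-s['ee_pos'];l=Rm.T@d/.5
    n=int(np.ceil(np.linalg.norm(l)/step));print('delta',d.round(4),'shares',l.round(4),'rows',n,'per',(l/max(n,1)).round(4));
    a=np.degrees(np.arctan2(Rm[1,2],Rm[0,2]));print('tool z angle',a.round(2))
E
python3 -c "
from h import *
plan([.483,-.2145,.175])"
```

```text
t 0.43 p [ 0.2671 -0.5921  0.1742] F [-0.5  0.1 -0.1] M [ 0.04  0.04 -0.01] w 0.0742
[[-0.0, 0.999, 0.048], [0.001, 0.048, -0.999], [-1.0, -0.0, -0.001]] [-1.23  0.12  1.65  0.    1.37  0.29]
delta [0.2159 0.3776 0.0008] shares [-0.001   0.4674 -0.7337] rows 11 per [-0.0001  0.0425 -0.0667]
tool z angle -87.25
```

>>> {"name": "send_rows", "arguments": {
  "dp": [
    [0, 0.0425, -0.0667],
    [0, 0.0425, -0.0667],
    [0, 0.0425, -0.0667],
    [0, 0.0425, -0.0667],
    [0, 0.0425, -0.0667]
  ],
  "yaw": [0, 0, 0, 0, 0]
}}

```text
clock: 0.85
ee_pos: [0.3654, -0.4188, 0.1744]
eef_rot: [1.17, 1.234, -1.17]
wrist_force: [0.7, -0.6, 1.4]
gripper_width: 0.0599
```

>>> {"name": "send_rows", "arguments": {
  "dp": [
    [0, 0.0425, -0.0667],
    [0, 0.0425, -0.0667],
    [0, 0.0425, -0.0667],
    [0, 0.0425, -0.0667],
    [0, 0.0425, -0.0667]
  ],
  "yaw": [0, 0, 0, 0, 0]
}}

```text
clock: 1.27
ee_pos: [0.4632, -0.2469, 0.1747]
eef_rot: [1.17, 1.234, -1.17]
wrist_force: [0.8, -0.6, -0.3]
gripper_width: 0.0597
```

>>> {"name": "send_rows", "arguments": {
  "dp": [
    [0, 0.0425, -0.0667],
    [0, 0, 0],
    [0, 0, 0]
  ],
  "yaw": [0, 0, 0]
}}

```text
clock: 1.52
ee_pos: [0.4829, -0.2128, 0.1746]
eef_rot: [1.167, 1.236, -1.168]
wrist_force: [0.4, 0.8, 0.1]
gripper_width: 0.0602
```

```bash
python3 -c "
from h import *
plan([.483,-.2145,.085])
f=grab('top','top1')
P=pts(f);px=f['pixels'].astype(int);r,g,b=px[...,0],px[...,1],px[...,2]
m=(b>r*1.3)&(b>60)&(P[...,2]>.05)&(P[...,1]<-.1)&(P[...,1]>-.5)&(P[...,0]<.6)
print(m.sum(),P[m].mean(0))
cv2.imwrite('pics/top1z.png',cv2.resize(cv2.imread('pics/top1.png')[130:260,330:490],(800,650))[:600])
"
```

```text
t 1.52 p [ 0.4829 -0.2128  0.1746] F [0.4 0.8 0.1] M [0.03 0.07 0.02] w 0.0602
[[-0.001, 0.998, 0.057], [-0.0, 0.057, -0.998], [-1.0, -0.001, 0.0]] [-0.52 -0.15  1.92 -0.    1.37  1.  ]
delta [ 0.0001 -0.0017 -0.0896] shares [0.1792 0.0002 0.0034] rows 3 per [0.0597 0.0001 0.0011]
tool z angle -86.76
0 [nan nan nan]<string>:7: RuntimeWarning: Mean of empty slice.
  ret = um.true_divide(
```

View pics/top1z.png

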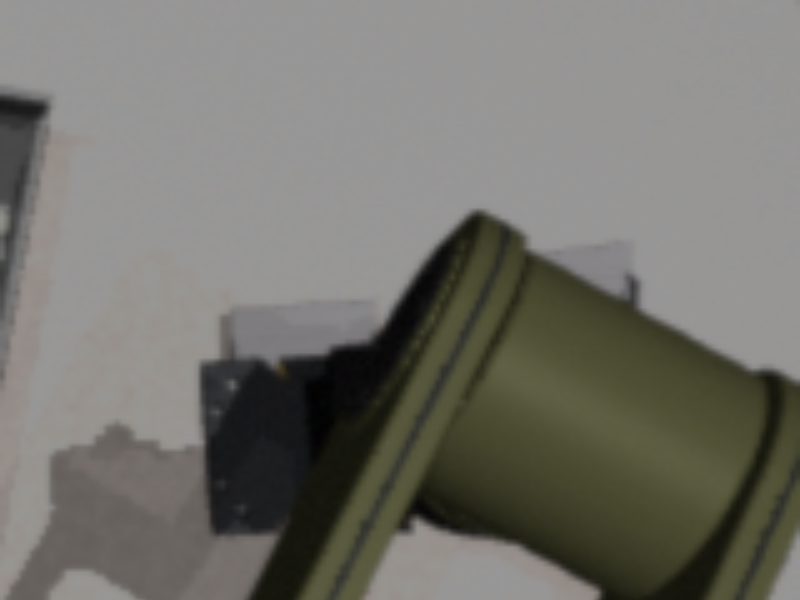

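>>> {"name": "send_rows", "arguments": {
  "dp": [
    [0.06, 0, 0.001],
    [0.06, 0, 0.001],
    [0.05, 0, 0.001],
    [0.009, 0, 0]
  ],
  "yaw": [0, 0, 0, 0]
}}

```text
clock: 1.9
ee_pos: [0.4783, -0.2157, 0.0799]
eef_rot: [1.173, 1.241, -1.177]
wrist_force: [-1.3, 0.6, -1.0]
gripper_width: 0.0598
```

>>> {"name": "send_rows", "arguments": {
  "dp": [
    [0, 0, 0],
    [0, 0, 0],
    [0, 0, 0],
    [0, 0, 0],
    [0, 0, 0]
  ],
  "yaw": [0, 0, 0, 0, 0],
  "jaw": 0
}}

```text
clock: 2.32
ee_pos: [0.4835, -0.2167, 0.0872]
eef_rot: [1.172, 1.229, -1.171]
wrist_force: [-0.0, -0.2, 0.8]
gripper_width: 0.0317
```

```bash
python3 -c "
from h import *
st()
f=grab('side','side1')
cv2.imwrite('pics/side1z.png',cv2.resize(cv2.imread('pics/side1.png')[120:260,300:480],(770,600)))
"
```

```text
t 2.32 p [ 0.4835 -0.2167  0.0872] F [-0.  -0.2  0.8] M [ 0.04 -0.02  0.02] w 0.0317
[[0.003, 0.999, 0.05], [-0.002, 0.05, -0.999], [-1.0, 0.003, 0.002]] [-0.52 -0.07  2.    0.    1.21  1.  ]
```

View pics/side1z.png

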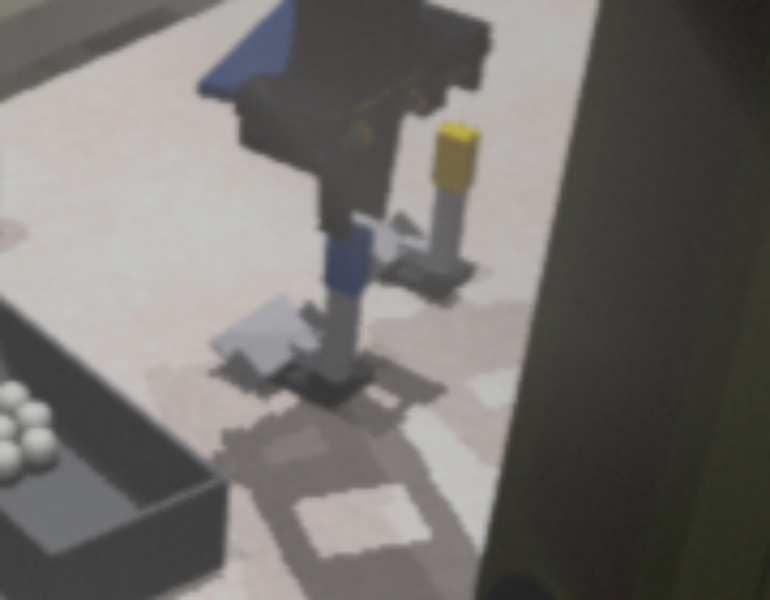

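```bash
cat >> h.py <<'E'
def proj(f,p):
    T=f['cam_to_world'];K=f['camera_matrix'];c=T[:3,:3].T@(np.asarray(p)-T[:3,3]);return np.array([K[0,2]+K[0,0]*c[0]/-c[2],K[1,2]-K[1,1]*c[1]/-c[2]])
E
python3 -c "
from h import *
s,Rm=st()
f=grab('side','side2')
P=pts(f)
for z in (.087,.125,.08,0.0): print(z,proj(f,[.4835,-.2165,z]).round(1))
for dy in (.016,-.016): print('finger',proj(f,[.4835,-.2165+dy,.087]).round(1))
for v in range(164,200,3): print(v,[ (u,P[v,u].round(3).tolist()) for u in (380,385)])
"
```

```text
t 2.37 p [ 0.4833 -0.2165  0.0869] F [0.  0.4 0.3] M [0.03 0.01 0.03] w 0.0281
[[0.002, 0.999, 0.05], [-0.001, 0.05, -0.999], [-1.0, 0.002, 0.001]] [-0.52 -0.07  2.   -0.    1.21  1.  ]
0.087 [380.7 183.9]
0.125 [381.8 172.1]
0.08 [380.5 186. ]
0.0 [378.3 209.5]
finger [377.1 186. ]
finger [384.3 181.8]
164 [(380, [0.477, -0.195, 0.161]), (385, [0.486, -0.231, 0.144])]
167 [(380, [0.474, -0.193, 0.154]), (385, [0.487, -0.234, 0.133])]
170 [(380, [0.475, -0.195, 0.144]), (385, [0.484, -0.232, 0.125])]
173 [(380, [0.476, -0.199, 0.132]), (385, [0.475, -0.22, 0.124])]
176 [(380, [0.478, -0.202, 0.121]), (385, [0.469, -0.213, 0.12])]
179 [(380, [0.479, -0.205, 0.109]), (385, [0.472, -0.218, 0.107])]
182 [(380, [0.482, -0.211, 0.096]), (385, [0.469, -0.216, 0.099])]
185 [(380, [0.478, -0.205, 0.091]), (385, [0.47, -0.218, 0.088])]
188 [(380, [0.478, -0.207, 0.08]), (385, [0.546, -0.329, -0.004])]
191 [(380, [0.475, -0.205, 0.073]), (385, [0.53, -0.308, 0.001])]
194 [(380, [0.475, -0.206, 0.062]), (385, [0.524, -0.301, -0.003])]
197 [(380, [0.477, -0.209, 0.05]), (385, [0.512, -0.285, -0.001])]
```

>>> {"name": "send_rows", "arguments": {
  "dp": [
    [0, 0, 0],
    [0, 0, 0],
    [0, 0, 0],
    [0, 0, 0]
  ],
  "yaw": [0, 0, 0, 0],
  "jaw": 0
}}

```text
clock: 2.75
ee_pos: [0.4826, -0.2159, 0.0855]
eef_rot: [1.172, 1.232, -1.172]
wrist_force: [0.4, -0.8, 0.4]
gripper_width: 0.0014
```

```bash
python3 -c "
from h import *
s,Rm=st()
f=grab('side','side3')
cv2.imwrite('pics/side3z.png',cv2.resize(cv2.imread('pics/side3.png')[150:210,345:425],(800,600),interpolation=cv2.INTER_NEAREST))
"
```

```text
t 2.75 p [ 0.4826 -0.2159  0.0855] F [ 0.4 -0.8  0.4] M [ 0.12 -0.    0.04] w 0.0014
[[0.0, 0.999, 0.05], [-0.0, 0.05, -0.999], [-1.0, 0.0, 0.0]] [-0.52 -0.07  2.    0.    1.21  1.  ]
```

View pics/side3z.png

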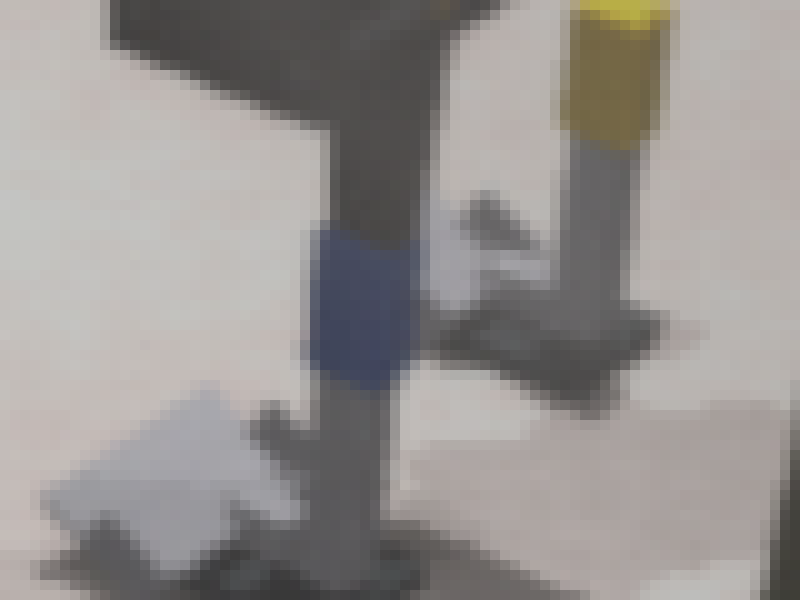

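```bash
python3 -c "
from h import *
s,Rm=st()
f=grab('side','side4');P=pts(f);px=f['pixels']
for v in range(158,180,1): print(v,[ (u,P[v,u].round(3).tolist(),px[v,u].tolist()) for u in (381,385)])
print(arm.sense())
"
```

```text
t 2.8 p [ 0.4826 -0.2159  0.0855] F [-0.3  0.4  0.6] M [0.03 0.01 0.04] w 0.0005
[[0.0, 0.999, 0.05], [-0.0, 0.05, -0.999], [-1.0, 0.0, 0.0]] [-0.52 -0.07  2.    0.    1.21  1.  ]
158 [(381, [0.481, -0.203, 0.175], [79, 76, 74]), (385, [0.469, -0.205, 0.179], [78, 76, 75])]
159 [(381, [0.487, -0.212, 0.167], [80, 77, 76]), (385, [0.471, -0.208, 0.174], [80, 77, 76])]
160 [(381, [0.486, -0.211, 0.164], [81, 79, 77]), (385, [0.469, -0.206, 0.173], [80, 78, 75])]
161 [(381, [0.483, -0.208, 0.163], [80, 77, 75]), (385, [0.466, -0.202, 0.172], [80, 78, 77])]
162 [(381, [0.479, -0.202, 0.164], [81, 78, 76]), (385, [0.47, -0.208, 0.165], [80, 78, 76])]
163 [(381, [0.481, -0.205, 0.159], [80, 78, 77]), (385, [0.47, -0.208, 0.162], [78, 76, 75])]
164 [(381, [0.482, -0.208, 0.154], [80, 78, 76]), (385, [0.472, -0.212, 0.157], [79, 78, 76])]
165 [(381, [0.48, -0.205, 0.153], [80, 77, 76]), (385, [0.471, -0.21, 0.155], [80, 77, 76])]
166 [(381, [0.481, -0.207, 0.149], [77, 73, 72]), (385, [0.47, -0.21, 0.152], [80, 78, 76])]
167 [(381, [0.48, -0.205, 0.147], [76, 73, 72]), (385, [0.47, -0.21, 0.
[... 1129 characters left out ...]
0.108], [72, 75, 92])]
{'clock': 2.85, 'joints': array([-5.22320593e-01, -7.15640238e-02,  2.00473975e+00,  2.22698385e-05,
        1.20821600e+00,  9.98421388e-01]), 'qd': array([-9.29157727e-04, -5.19076310e-04, -2.43013053e-04,  3.41072335e-05,
        8.08813772e-04,  1.51561370e-03]), 'joint_efforts': array([-8.74885416e-03, -3.02954364e+01, -3.35771978e+01,  6.37562899e-02,
       -5.83954062e-02, -8.31825446e-05]), 'ee_pos': array([ 0.48258392, -0.21594379,  0.08548565]), 'eef_rot': array([ 1.17228275,  1.23224764, -1.17216775]), 'wrist_force': array([-0.36362237, -0.46461453,  0.72203568]), 'moment': array([0.08067619, 0.05293712, 0.02244834]), 'gripper_width': 0.0003080360915052461}
```

>>> {"name": "send_rows", "arguments": {
  "dp": [
    [0, 0, 0],
    [0, 0, 0],
    [0, 0, 0],
    [0, 0, 0],
    [0, 0, 0]
  ],
  "yaw": [0, 0, 0, 0, 0],
  "jaw": 50
}}

```text
clock: 3.27
ee_pos: [0.4826, -0.2159, 0.0858]
eef_rot: [1.172, 1.233, -1.172]
wrist_force: [-1.4, 1.2, 5.0]
gripper_width: 0.0286
```

>>> {"name": "send_rows", "arguments": {
  "dp": [
    [0.02, 0, 0],
    [0.02, 0, 0],
    [0.01, 0, 0],
    [0, 0, 0]
  ],
  "yaw": [0, 0, 0, 0]
}}

```text
clock: 3.6
ee_pos: [0.4808, -0.215, 0.0579]
eef_rot: [1.172, 1.237, -1.174]
wrist_force: [0.3, -0.2, 0.4]
gripper_width: 0.0487
```

```bash
python3 -c "
from h import *
s,Rm=st()
f=grab('side','side5')
cv2.imwrite('pics/side5z.png',cv2.resize(cv2.imread('pics/side5.png')[150:210,345:425],(800,600),interpolation=cv2.INTER_NEAREST))
"
```

```text
t 3.6 p [ 0.4808 -0.215   0.0579] F [ 0.3 -0.2  0.4] M [0.03 0.02 0.05] w 0.0487
[[-0.004, 0.999, 0.05], [0.002, 0.05, -0.999], [-1.0, -0.004, -0.002]] [-0.52 -0.04  2.03 -0.    1.16  1.  ]
```

View pics/side5z.png

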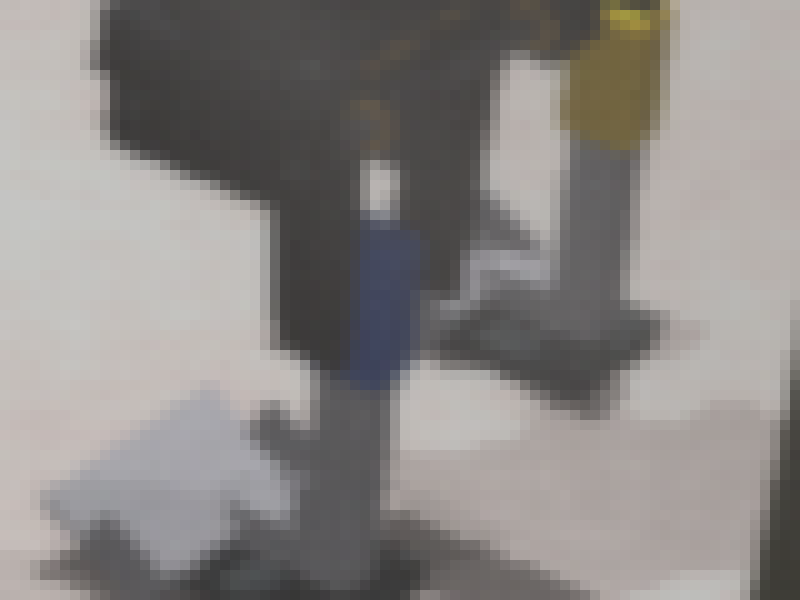

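```bash
python3 -c "
from h import *
f=grab('side','side6');P=pts(f)
for v in range(164,190,1): print(v,[ (u,P[v,u].round(3).tolist()) for u in (376,378,389)])
"
```

```text
164 [(376, [0.441, -0.128, 0.202]), (378, [0.442, -0.139, 0.198]), (389, [0.478, -0.239, 0.144])]
165 [(376, [0.446, -0.136, 0.194]), (378, [0.441, -0.138, 0.195]), (389, [0.477, -0.238, 0.141])]
166 [(376, [0.448, -0.138, 0.19]), (378, [0.443, -0.141, 0.191]), (389, [0.477, -0.239, 0.138])]
167 [(376, [0.444, -0.134, 0.19]), (378, [0.446, -0.145, 0.185]), (389, [0.478, -0.241, 0.133])]
168 [(376, [0.444, -0.135, 0.187]), (378, [0.444, -0.142, 0.184]), (389, [0.475, -0.236, 0.134])]
169 [(376, [0.442, -0.132, 0.186]), (378, [0.44, -0.138, 0.184]), (389, [0.477, -0.24, 0.128])]
170 [(376, [0.446, -0.138, 0.179]), (378, [0.441, -0.14, 0.18]), (389, [0.474, -0.236, 0.127])]
171 [(376, [0.445, -0.137, 0.177]), (378, [0.471, -0.181, 0.148]), (389, [0.477, -0.241, 0.121])]
172 [(376, [0.477, -0.181, 0.142]), (378, [0.47, -0.18, 0.146]), (389, [0.474, -0.238, 0.12])]
173 [(376, [0.476, -0.179, 0.141]), (378, [0.468, -0.178, 0.144]), (389, [0.475, -0.238, 0.117])]
174 [(376, [0.477, -0.181, 0.137]), (378, [0.471, -0.183, 0.138]), (389, [0.475, -0.239, 0.113])]
175 [(376, [0.477, -0.182, 0.13
[... 733 characters left out ...]
349, 0.009])]
183 [(376, [0.476, -0.184, 0.107]), (378, [0.471, -0.186, 0.109]), (389, [0.544, -0.345, 0.008])]
184 [(376, [0.476, -0.184, 0.104]), (378, [0.472, -0.189, 0.103]), (389, [0.549, -0.353, -0.001])]
185 [(376, [0.479, -0.188, 0.098]), (378, [0.47, -0.186, 0.102]), (389, [0.543, -0.344, 0.002])]
186 [(376, [0.491, -0.205, 0.082]), (378, [0.467, -0.182, 0.102]), (389, [0.542, -0.343, -0.001])]
187 [(376, [0.566, -0.309, -0.0]), (378, [0.487, -0.21, 0.078]), (389, [0.538, -0.339, -0.001])]
188 [(376, [0.558, -0.299, 0.004]), (378, [0.485, -0.207, 0.077]), (389, [0.533, -0.332, 0.001])]
189 [(376, [0.554, -0.294, 0.004]), (378, [0.487, -0.211, 0.071]), (389, [0.534, -0.334, -0.005])]
```

>>> {"name": "send_rows", "arguments": {
  "dp": [
    [0.012, 0.004, 0],
    [0.012, 0, 0],
    [0, 0, 0]
  ],
  "yaw": [0, 0, 0],
  "jaw": 0
}}

```text
clock: 3.95
ee_pos: [0.4837, -0.2153, 0.0468]
eef_rot: [1.172, 1.235, -1.173]
wrist_force: [0.1, 0.8, -0.0]
gripper_width: 0.0352
```

>>> {"name": "send_rows", "arguments": {
  "dp": [
    [0, 0, 0],
    [0, 0, 0],
    [0, 0, 0],
    [0, 0, 0],
    [0, 0, 0]
  ],
  "yaw": [0, 0, 0, 0, 0]
}}

```text
clock: 4.37
ee_pos: [0.4844, -0.2159, 0.0483]
eef_rot: [1.172, 1.232, -1.172]
wrist_force: [-0.3, 0.0, -2.0]
gripper_width: 0.0197
```

>>> {"name": "send_rows", "arguments": {
  "dp": [
    [0, 0, 0],
    [0, 0, 0],
    [0, 0, 0]
  ],
  "yaw": [0, 0, 0]
}}

```text
clock: 4.62
ee_pos: [0.4844, -0.2158, 0.0483]
eef_rot: [1.172, 1.232, -1.172]
wrist_force: [-0.2, -0.6, -1.4]
gripper_width: 0.0199
```

```bash
python3 -c "
from h import *
plan([.4828,-.2159,.20])"
```

```text
t 4.62 p [ 0.4844 -0.2158  0.0483] F [-0.2 -0.6 -1.4] M [-0.07  0.05 -0.  ] w 0.0199
[[-0.0, 0.999, 0.05], [-0.0, 0.05, -0.999], [-1.0, -0.0, 0.0]] [-0.52 -0.03  2.03 -0.    1.14  1.  ]
delta [-1.600e-03 -1.000e-04  1.517e-01] shares [-0.3034 -0.0033 -0.    ] rows 4 per [-0.0758 -0.0008 -0.    ]
tool z angle -87.14
```

>>> {"name": "send_rows", "arguments": {
  "dp": [
    [-0.03, 0, 0],
    [-0.06, 0, 0],
    [-0.06, 0, 0],
    [-0.05, 0, 0],
    [0, 0, 0]
  ],
  "yaw": [0, 0.1, 0.1, 0.098, 0]
}}

```text
clock: 5.03
ee_pos: [0.4879, -0.2177, 0.1549]
eef_rot: [1.346, 1.105, -1.339]
wrist_force: [0.6, -0.9, -1.8]
gripper_width: 0.0196
```

```bash
python3 -c "
from h import *
t=b2w(-.220,0);plan([t[0],t[1],.148])"
```

```text
t 5.03 p [ 0.4879 -0.2177  0.1549] F [ 0.6 -0.9 -1.8] M [-0.01 -0.06 -0.06] w 0.0196
[[0.01, 0.983, -0.185], [-0.005, -0.185, -0.983], [-1.0, 0.01, 0.003]] [-0.52 -0.13  1.94  0.    1.32  1.24]
delta [-0.1532  0.2758 -0.0069] shares [ 0.008  -0.4031 -0.4855] rows 8 per [ 0.001  -0.0504 -0.0607]
tool z angle -100.64
```

>>> {"name": "send_rows", "arguments": {
  "dp": [
    [0, -0.05, -0.061],
    [0, -0.05, -0.061],
    [0, -0.05, -0.061],
    [0, -0.05, -0.061],
    [0, -0.05, -0.061]
  ],
  "yaw": [0, 0, 0, 0, 0]
}}

```text
clock: 5.45
ee_pos: [0.3874, -0.0416, 0.1463]
eef_rot: [1.343, 1.119, -1.345]
wrist_force: [0.8, 0.7, -2.0]
gripper_width: 0.0195
```

>>> {"name": "send_rows", "arguments": {
  "dp": [
    [0, -0.05, -0.061],
    [0, -0.05, -0.061],
    [0, -0.05, -0.06],
    [0, 0, 0],
    [0, 0, 0]
  ],
  "yaw": [0, 0, 0, 0, 0]
}}

```text
clock: 5.87
ee_pos: [0.3312, 0.0616, 0.1469]
eef_rot: [1.338, 1.12, -1.34]
wrist_force: [-0.0, 0.7, -2.2]
gripper_width: 0.0198
```

```bash
python3 -c "
from h import *
t=b2w(-.220,0);plan([t[0],t[1],.0613]); print(w2b(arm.sense()['ee_pos']))
f=grab('side','side7');grab('top','top7')
cv2.imwrite('pics/side7z.png',cv2.resize(cv2.imread('pics/side7.png')[150:330,200:440],(800,600),interpolation=cv2.INTER_CUBIC))
cv2.imwrite('pics/top7z.png',cv2.resize(cv2.imread('pics/top7.png')[130:310,230:470],(800,600),interpolation=cv2.INTER_CUBIC))
"
```

```text
t 5.87 p [0.3312 0.0616 0.1469] F [-0.   0.7 -2.2] M [ 0.01 -0.01 -0.01] w 0.0198
[[-0.001, 0.984, -0.177], [-0.0, -0.177, -0.984], [-1.0, -0.001, 0.0]] [ 0.02 -0.65  2.32 -0.    1.47  1.77]
delta [ 0.0035 -0.0035 -0.0856] shares [0.1712 0.0082 0.0055] rows 3 per [0.0571 0.0027 0.0018]
tool z angle -100.18
[-0.22408015  0.00277942]
```

View pics/side7z.png

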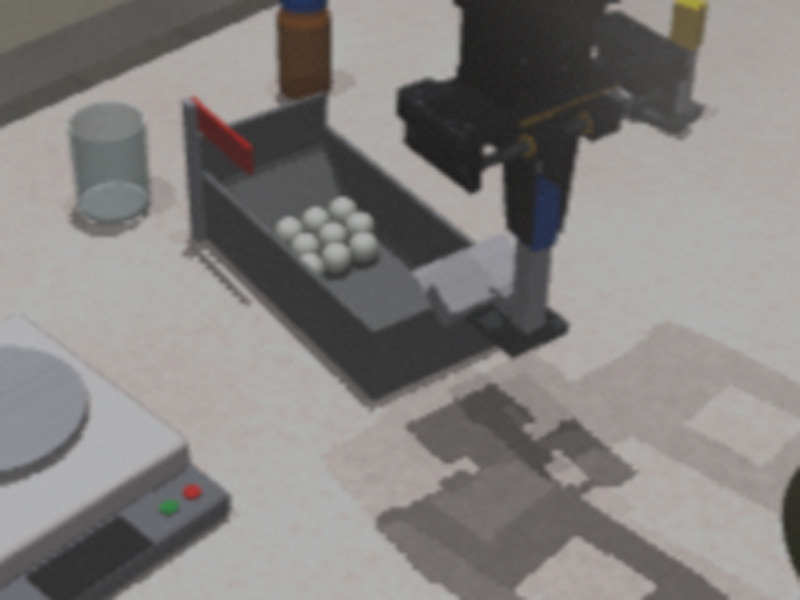

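View pics/top7z.png

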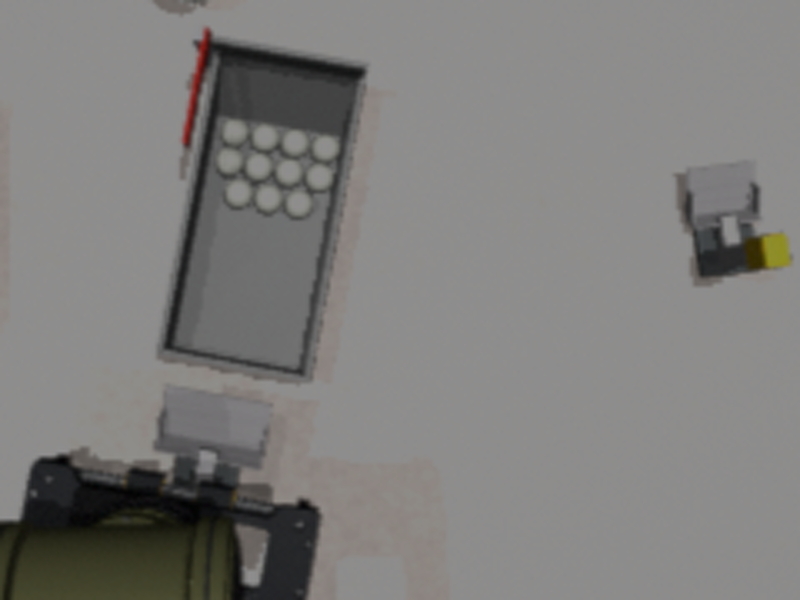

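>>> {"name": "send_rows", "arguments": {
  "dp": [
    [0.06, 0, 0.003],
    [0.06, 0, 0.003],
    [0.05, 0, 0],
    [0, 0, 0],
    [0, 0, 0]
  ],
  "yaw": [0, 0, 0, 0, 0]
}}

```text
clock: 6.38
ee_pos: [0.3308, 0.0561, 0.0619]
eef_rot: [1.343, 1.118, -1.349]
wrist_force: [0.1, -0.5, -2.4]
gripper_width: 0.0196
```

```bash
python3 -c "
from h import *
st();s=arm.sense(); print(w2b(s['ee_pos']))
f=grab('top','top8');P=pts(f);X,Y,Z=P[...,0],P[...,1],P[...,2]
# nose points
q=P[(Z>.02)&(Z<.05)&(X>.33)&(X<.425)&(abs(Y-.05)<.06)]
b=np.array([w2b(p) for p in q]);
for y in np.arange(-.05,.06,.01):
    w=b[abs(b[:,1]-y)<.005]; 
    if len(w): print(round(y,2),w[:,0].min().round(3),w[:,0].max().round(3),len(w))
print(b[:,1].min(),b[:,1].max())
"
```

```text
t 6.38 p [0.3308 0.0561 0.0619] F [ 0.1 -0.5 -2.4] M [ 0.02  0.   -0.03] w 0.0196
[[-0.005, 0.983, -0.186], [-0.0, -0.186, -0.983], [-1.0, -0.005, 0.001]] [ 0.01 -0.57  2.42 -0.    1.3   1.77]
[-0.22345442 -0.00269266]
-0.05 -0.191 -0.123 4
-0.04 -0.197 -0.123 60
-0.03 -0.21 -0.123 66
-0.02 -0.209 -0.146 71
-0.01 -0.21 -0.146 68
0.0 -0.215 -0.146 77
0.01 -0.217 -0.146 76
0.02 -0.215 -0.146 68
0.03 -0.197 -0.146 54
0.04 -0.195 -0.147 21
-0.04956691257719603 0.037468060641085016
```

>>> {"name": "send_rows", "arguments": {
  "dp": [
    [0, 0.016, 0],
    [0, 0.01, 0],
    [0, 0.006, 0],
    [0, 0.002, 0],
    [0, 0, 0]
  ],
  "yaw": [0, 0, 0, 0, 0]
}}

```text
clock: 6.85
ee_pos: [0.3484, 0.0541, 0.0643]
eef_rot: [1.343, 1.118, -1.345]
wrist_force: [-4.5, -0.2, -0.1]
gripper_width: 0.0199
```

```bash
python3 -c "
from h import *
st();s=arm.sense(); print(w2b(s['ee_pos']))"
```

```text
t 6.85 p [0.3484 0.0541 0.0643] F [-4.5 -0.2 -0.1] M [ 0.21  1.01 -0.06] w 0.0199
[[-0.002, 0.983, -0.184], [0.001, -0.184, -0.983], [-1.0, -0.002, -0.0]] [ 0.   -0.52  2.39  0.    1.28  1.76]
[-0.20582004 -0.00140607]
```

>>> {"name": "send_rows", "arguments": {
  "dp": [
    [-0.012, 0.0162, 0],
    [-0.012, 0.0162, 0],
    [-0.0092, 0.0178, 0],
    [-0.0092, 0.0178, 0],
    [0, 0, 0]
  ],
  "yaw": [0, 0, 0, 0, 0]
}}

```text
clock: 7.27
ee_pos: [0.3841, 0.0475, 0.0859]
eef_rot: [1.345, 1.115, -1.342]
wrist_force: [-2.6, 0.7, -1.4]
gripper_width: 0.0198
```

```bash
python3 -c "
from h import *
st();s=arm.sense(); print(w2b(s['ee_pos']))
f=grab('side','side9')
cv2.imwrite('pics/side9z.png',cv2.resize(cv2.imread('pics/side9.png')[170:290,270:430],(800,600),interpolation=cv2.INTER_CUBIC))"
```

```text
t 7.27 p [0.3841 0.0475 0.0859] F [-2.6  0.7 -1.4] M [ 0.07  0.51 -0.02] w 0.0198
[[0.002, 0.983, -0.183], [-0.0, -0.183, -0.983], [-1.0, 0.002, -0.0]] [-0.02 -0.44  2.3  -0.    1.28  1.74]
[-0.1695087  -0.00143867]
```

View pics/side9z.png

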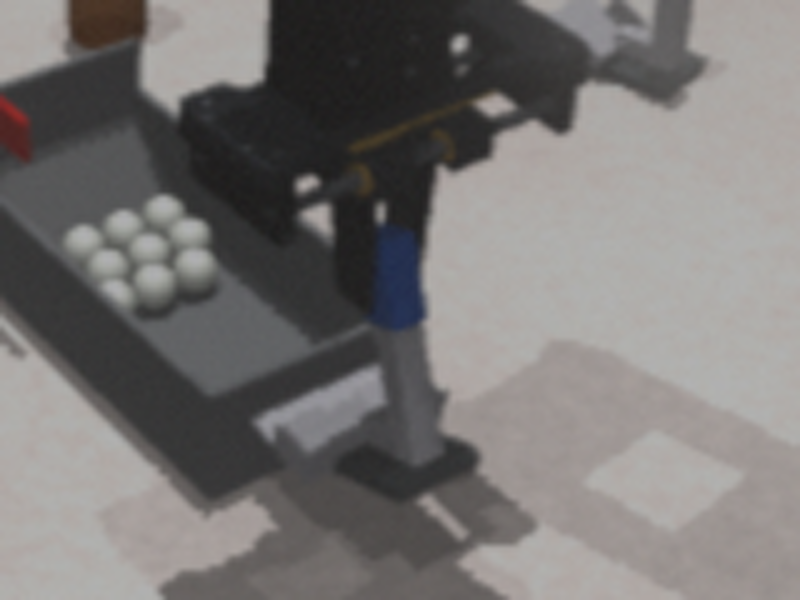

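>>> {"name": "send_rows", "arguments": {
  "dp": [
    [-0.0061, 0.0185, 0],
    [-0.0061, 0.0185, 0],
    [-0.0022, 0.013, 0],
    [-0.0022, 0.013, 0],
    [0, 0, 0]
  ],
  "yaw": [0, 0, 0, 0, 0]
}}

```text
clock: 7.73
ee_pos: [0.4142, 0.0419, 0.0932]
eef_rot: [1.344, 1.116, -1.343]
wrist_force: [-2.6, 0.7, -1.6]
gripper_width: 0.0199
```

```bash
cat >> h.py <<'E'
def pitch(f):
    # depth points of the scoop's grip+stem (rear/-x face) -> tilt from vertical, in bin x-z plane
    s=arm.sense();P=pts(f);X,Y,Z=P[...,0],P[...,1],P[...,2];px=f['pixels'].astype(int)
    return P
E
python3 -c "
from h import *
st();s=arm.sense(); print(w2b(s['ee_pos']))
f=grab('side','side10');import pickle;pickle.dump(f,open('s10.pkl','wb'))
cv2.imwrite('pics/side10z.png',cv2.resize(cv2.imread('pics/side10.png')[170:290,270:430],(800,600),interpolation=cv2.INTER_CUBIC))"
```

```text
t 7.73 p [0.4142 0.0419 0.0932] F [-2.6  0.7 -1.6] M [ 0.13  0.54 -0.02] w 0.0199
[[0.001, 0.983, -0.183], [-0.0, -0.183, -0.983], [-1.0, 0.001, 0.0]] [-0.03 -0.36  2.23 -0.    1.27  1.73]
[-0.13886453 -0.00147923]
```

View pics/side10z.png

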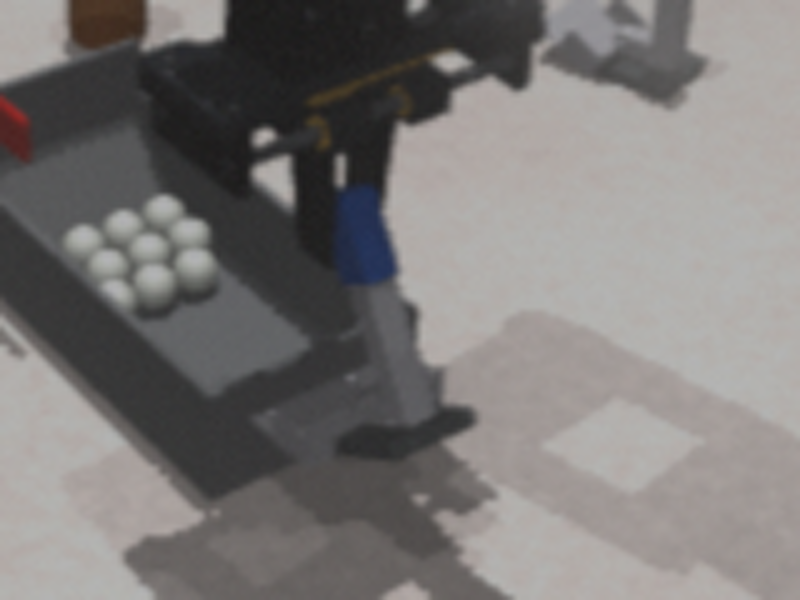

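```bash
python3 -c "
from h import *
import pickle
f=pickle.load(open('s10.pkl','rb'));P=pts(f);px=f['pixels'].astype(int)
# zoom coords -> pixel: u=270+zx/5, v=170+zy/5
rows=[]
for v in range(208,256,2):
    l=px[v,335:360]; us=range(335,360)
    pp=[(u,w2b(P[v,u]),P[v,u,2]) for u in us if -.035<w2b(P[v,u])[1]<.03 and -.28<w2b(P[v,u])[0]<-.09 and P[v,u,2]>.03]
    if pp: print(v,[(u,round(b[0]*1e3),round(b[1]*1e3),round(z*1e3)) for u,b,z in pp][::2])
"
```

```text
208 [(335, -150, 15, 176), (337, -153, 11, 176), (339, -155, 7, 175), (341, -152, -1, 171), (343, -156, -4, 172), (345, -158, -8, 171), (347, -151, -20, 163)]
210 [(335, -151, 15, 170), (337, -150, 9, 168), (339, -156, 8, 171), (341, -157, 2, 169), (343, -161, 0, 170), (345, -160, -7, 167)]
212 [(335, -153, 17, 167), (337, -149, 8, 162), (339, -157, 8, 166), (341, -159, 4, 165), (343, -162, 1, 166), (345, -160, -7, 161)]
214 [(335, -152, 16, 160), (337, -152, 10, 158), (339, -156, 7, 159), (341, -160, 5, 161), (343, -162, 0, 160), (345, -164, -4, 160), (347, -163, -11, 156)]
216 [(335, -150, 14, 153), (337, -149, 8, 150), (339, -156, 7, 154), (341, -162, 6, 157), (343, -167, 4, 159), (345, -164, -4, 154), (347, -166, -8, 154)]
218 [(335, -150, 14, 147), (337, -149, 7, 144), (339, -157, 8, 149), (341, -165, 8, 154), (343, -167, 4, 154), (345, -167, -2, 150), (347, -172, -4, 153)]
220 [(335, -154, 17, 145), (337, -150, 8, 139), (339, -158, 9, 144), (341, -166, 9, 149), (343, -168, 4, 148), (345, -168, -1, 146), (347, -172, -4, 147)]
222 [(335, -150, 13, 136), (337, -152, 9, 135), (339,
[... 2407 characters left out ...]
7, -144, 0, 42), (339, -147, -4, 42), (341, -154, -6, 46), (343, -173, 4, 64), (345, -182, 6, 70), (347, -190, 6, 76), (349, -197, 6, 80), (351, -205, 7, 86), (353, -204, 0, 83), (355, -205, -5, 81)]
252 [(335, -148, 8, 42), (337, -149, 3, 40), (339, -176, 19, 66), (341, -175, 12, 63), (343, -175, 5, 59), (345, -184, 7, 66), (347, -191, 6, 70), (349, -199, 7, 76), (351, -207, 8, 82), (353, -207, 2, 79), (355, -206, -5, 75), (357, -211, -7, 78)]
254 [(335, -175, 29, 64), (337, -175, 23, 61), (339, -175, 18, 59), (341, -173, 10, 54), (343, -175, 5, 53), (345, -185, 7, 61), (347, -190, 6, 64), (349, -200, 8, 72), (353, -208, 3, 75), (355, -212, -1, 75), (357, -215, -3, 77), (359, -217, -8, 76)]
```

```bash
cat > pit.py <<'E'
from h import *
def fitp(f,zlo,zhi,cx,n=2):
    P=pts(f);c,s=np.cos(BY),np.sin(BY);D=P[...,:2]-BO
    bx=c*D[...,0]+s*D[...,1];by=-s*D[...,0]+c*D[...,1];Z=P[...,2]
    m=(by>-.009)&(by<.006)&(Z>zlo)&(Z<zhi)&(abs(bx-cx)<.06)
    x,z=bx[m],Z[m]
    # keep rear face: iterative low-x band
    a=np.polyfit(z,x,1)
    for _ in range(8):
        r=x-np.polyval(a,z);k=abs(r-np.median(r[r<np.percentile(r,70)]))<.006
        a=np.polyfit(z[k],x[k],1)
    return np.degrees(np.arctan(a[0])),k.sum(),np.std(x[k]-np.polyval(a,z[k]))
E
python3 -c "
from pit import *
import pickle
f=pickle.load(open('s10.pkl','rb'))
for lo,hi in((.08,.125),(.08,.17),(.075,.15),(.09,.16)): print(fitp(f,lo,hi,-.185))
"
```

```text
(np.float64(31.821528216194825), np.int64(117), np.float64(0.002030038231368518))
(np.float64(27.907645846679923), np.int64(230), np.float64(0.002279585414130183))
(np.float64(29.285349190837806), np.int64(189), np.float64(0.002313557103928623))
(np.float64(27.257213760192805), np.int64(181), np.float64(0.002288420261386086))
```

```bash
cat >> pit.py <<'E'
def heel(f,poly):
    P=pts(f);c,s=np.cos(BY),np.sin(BY);D=P[...,:2]-BO
    bx=c*D[...,0]+s*D[...,1];by=-s*D[...,0]+c*D[...,1];Z=P[...,2]
    m=np.zeros(Z.shape,np.uint8);cv2.fillPoly(m,[np.array(poly)],1);m=m>0
    px=f['pixels'].astype(int);m&=px.max(-1)<75
    x,y,z=bx[m],by[m],Z[m];k=np.ones(len(x),bool)
    for _ in range(8):
        a=np.linalg.lstsq(np.c_[x,y,np.ones(len(x))][k],z[k],rcond=None)[0]
        r=z-np.c_[x,y,np.ones(len(x))]@a;k=abs(r)<.005
    print('heel',m.sum(),k.sum(),'pitch',np.degrees(np.arctan(-a[0])),'roll',np.degrees(np.arctan(a[1])),'x',x[k].min(),x[k].max(),'y',y[k].min(),y[k].max(),'z',z[k].min(),z[k].max())
E
python3 -c "
from pit import *
import pickle
f=pickle.load(open('s10.pkl','rb'))
heel(f,[(338,256),(350,253),(365,251),(365,254),(352,261),(338,260)])
heel(f,[(337,255),(365,249),(366,255),(352,263),(337,262)])
im=cv2.imread('pics/side10.png')[230:275,320:380];cv2.imwrite('pics/s10b.png',cv2.resize(im,(800,600),interpolation=cv2.INTER_NEAREST))
"
```

```text
heel 151 85 pitch 41.109856691347254 roll 14.292622559299964 x -0.894212189136058 -0.17838769535574625 y -0.019971173133667437 0.5980439618005207 z 0.04500744590423611 0.8193416952986002
heel 174 88 pitch 41.02239627042074 roll 14.456003178587535 x -0.894212189136058 -0.17293285532425706 y -0.019971173133667437 0.5980439618005207 z 0.040564414021612816 0.8193416952986002
```

View pics/s10b.png

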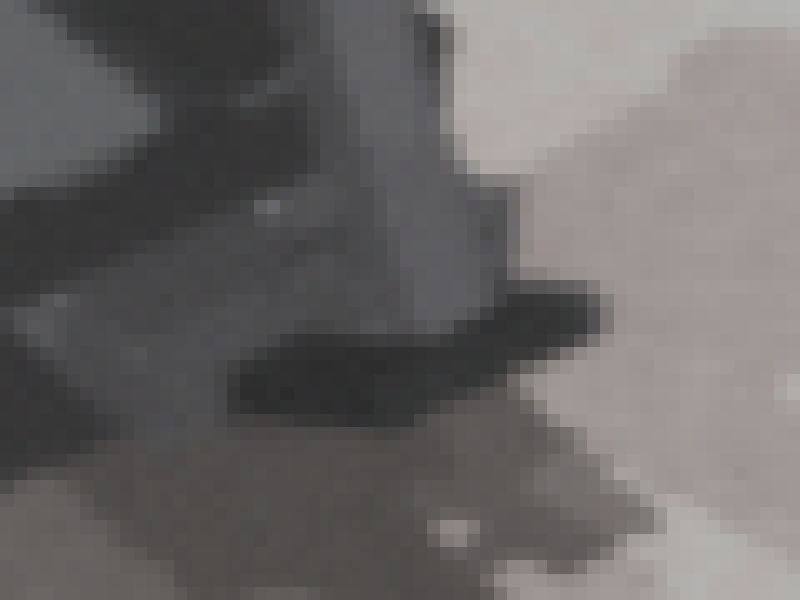

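```bash
cat >> pit.py <<'E'
def cast(f,u,v,by):
    K=f['camera_matrix'];T=f['cam_to_world'];d=T[:3,:3]@np.array([(u-K[0,2])/K[0,0],-(v-K[1,2])/K[1,1],-1]);o=T[:3,3]
    n=np.array([-np.sin(BY),np.cos(BY),0]);t=(by-n[:2]@(o[:2]-BO))/(n@d);p=o+t*d;return np.r_[w2b(p),p[2]]
E
python3 -c "
from pit import *
import pickle
f=pickle.load(open('s10.pkl','rb'))
for y in (.0235,.02,.0275):
  a=cast(f,337.1,260.8,y);b=cast(f,349.6,261.9,y);print(a.round(4),b.round(4),np.degrees(np.arctan2(b[2]-a[2],a[0]-b[0])),np.hypot(*(a-b)[[0,2]]))
# stem right silhouette edge (rear,-y edge)  & grip
y=-.0015-.008
"
```

```text
[-0.1765  0.0235  0.0418] [-0.2223  0.0235  0.0706] 32.171946761136525 0.05408572249500865
[-0.1722  0.02    0.037 ] [-0.2182  0.02    0.066 ] 32.17194676113659 0.054415201249148476
[-0.1815  0.0275  0.0472] [-0.227   0.0275  0.0758] 32.17194676113654 0.05370917534742054
```

>>> {"name": "send_rows", "arguments": {
  "dp": [
    [0, 0.008, 0],
    [0, 0.006, 0],
    [0, 0, 0],
    [0, 0, 0]
  ],
  "yaw": [0, 0, 0, 0]
}}

```text
clock: 8.12
ee_pos: [0.4203, 0.0408, 0.0932]
eef_rot: [1.344, 1.116, -1.343]
wrist_force: [-3.3, 0.7, -0.8]
gripper_width: 0.0196
```

```bash
python3 -c "
from pit import *
st();s=arm.sense(); print(w2b(s['ee_pos']))
f=grab('side','side11');import pickle;pickle.dump(f,open('s11.pkl','wb'))
for lo,hi in((.08,.12),(.085,.125)): print(fitp(f,lo,hi,-.185))
im=cv2.imread('pics/side11.png')[200:275,300:400];cv2.imwrite('pics/s11b.png',cv2.resize(im,(800,600),interpolation=cv2.INTER_NEAREST))
"
```

```text
t 8.12 p [0.4203 0.0408 0.0932] F [-3.3  0.7 -0.8] M [ 0.17  0.74 -0.05] w 0.0196
[[0.001, 0.983, -0.183], [-0.0, -0.183, -0.983], [-1.0, 0.001, -0.0]] [-0.03 -0.35  2.22 -0.    1.27  1.72]
[-0.13265459 -0.00139232]
(np.float64(35.411931779580485), np.int64(114), np.float64(0.0022032375721848037))
(np.float64(35.62830382785918), np.int64(113), np.float64(0.0021102094226637144))
```

View pics/s11b.png

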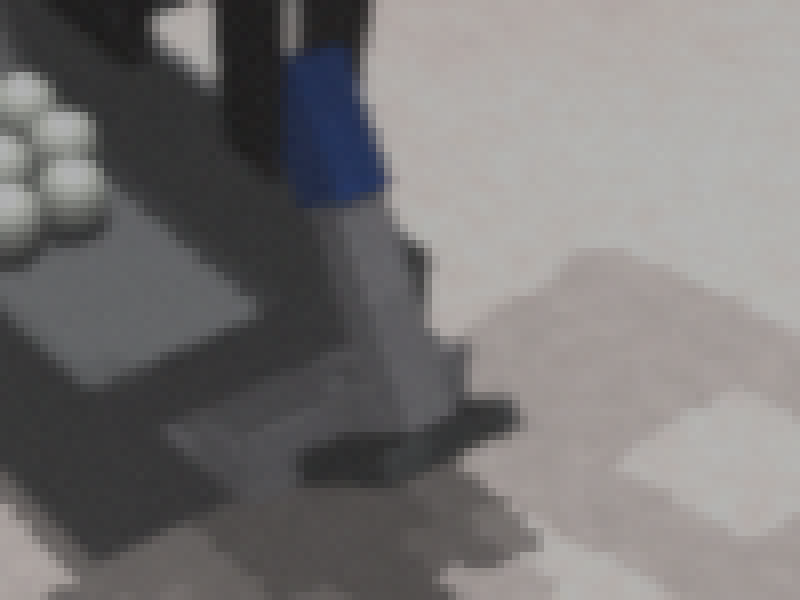

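>>> {"name": "send_rows", "arguments": {
  "dp": [
    [0, -0.018, 0],
    [-0.03, 0, 0],
    [-0.05, 0, 0],
    [-0.04, 0, 0],
    [0, 0.03, 0]
  ],
  "yaw": [0, 0, 0, 0, 0]
}}

```text
clock: 8.58
ee_pos: [0.4283, 0.0399, 0.1583]
eef_rot: [1.349, 1.109, -1.334]
wrist_force: [1.6, 0.2, -2.1]
gripper_width: 0.0199
```

>>> {"name": "send_rows", "arguments": {
  "dp": [
    [0, 0.06, 0],
    [0, 0.06, 0],
    [0, 0.06, -0.004],
    [0, 0.034, 0],
    [0, 0, 0]
  ],
  "yaw": [0, 0, 0, 0, 0]
}}

```text
clock: 9.0
ee_pos: [0.5347, 0.0214, 0.1534]
eef_rot: [1.346, 1.113, -1.341]
wrist_force: [-0.2, -0.0, -2.9]
gripper_width: 0.0198
```

```bash
python3 -c "
from pit import *
st();s=arm.sense(); print(w2b(s['ee_pos']))
f=grab('side','side12');import pickle;pickle.dump(f,open('s12.pkl','wb'))
im=cv2.imread('pics/side12.png')[140:260,230:390];cv2.imwrite('pics/s12b.png',cv2.resize(im,(800,600),interpolation=cv2.INTER_CUBIC))
f=grab('top','top12')
im=cv2.imread('pics/top12.png')[120:260,230:430];cv2.imwrite('pics/t12b.png',cv2.resize(im,(800,560),interpolation=cv2.INTER_CUBIC))
"
```

```text
t 9.0 p [0.5347 0.0214 0.1534] F [-0.2 -0.  -2.9] M [ 0.05 -0.07 -0.02] w 0.0198
[[0.004, 0.983, -0.184], [-0.001, -0.184, -0.983], [-1.0, 0.004, 0.0]] [-0.06 -0.12  1.93 -0.    1.33  1.7 ]
[-0.01668706  0.00032065]
```

View pics/s12b.png

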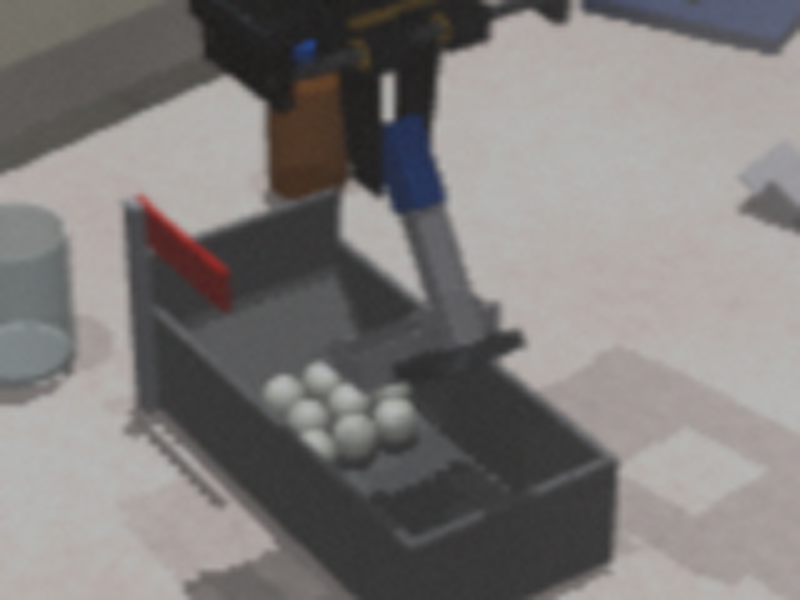

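View pics/t12b.png

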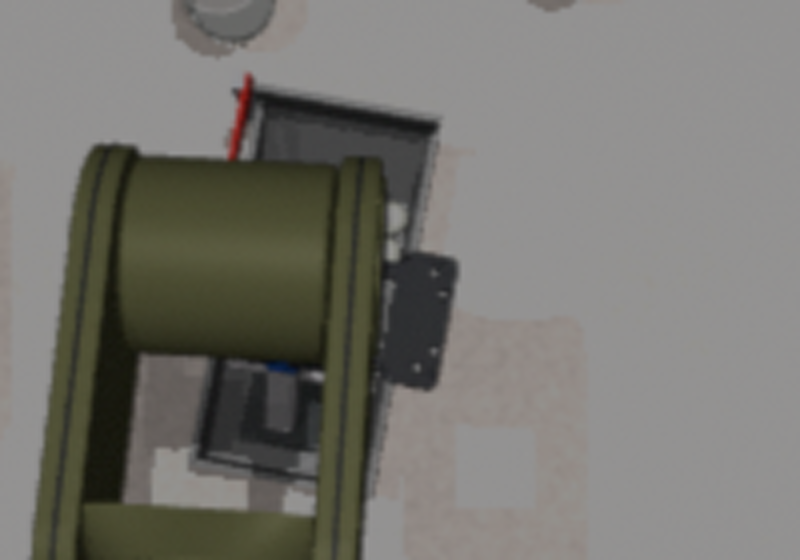

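>>> {"name": "send_rows", "arguments": {
  "dp": [
    [0.05, -0.006, 0],
    [0.06, 0, 0],
    [0.05, 0, 0],
    [0.01, 0, 0],
    [0, 0, 0]
  ],
  "yaw": [0, 0, 0, 0, 0]
}}

```text
clock: 9.52
ee_pos: [0.5257, 0.023, 0.0658]
eef_rot: [1.341, 1.12, -1.347]
wrist_force: [-0.6, -0.5, -3.9]
gripper_width: 0.0201
```

>>> {"name": "send_rows", "arguments": {
  "dp": [
    [0.004, 0, 0],
    [0.004, 0, 0],
    [0, 0, 0]
  ],
  "yaw": [0, 0, 0]
}}

```text
clock: 9.77
ee_pos: [0.5297, 0.0226, 0.0657]
eef_rot: [1.345, 1.114, -1.341]
wrist_force: [0.4, 0.2, -2.7]
gripper_width: 0.0201
```

```bash
python3 -c "
from pit import *
st();s=arm.sense(); print(w2b(s['ee_pos']))
"
```

```text
t 9.77 p [0.5297 0.0226 0.0657] F [ 0.4  0.2 -2.7] M [ 0.06 -0.   -0.  ] w 0.0201
[[0.003, 0.983, -0.183], [-0.0, -0.183, -0.983], [-1.0, 0.003, -0.0]] [-0.06 -0.05  2.02  0.    1.17  1.7 ]
[-0.02181515  0.00065377]
```

>>> {"name": "send_rows", "arguments": {
  "dp": [
    [0.006, 0, 0],
    [0.004, 0, 0],
    [0, 0, 0]
  ],
  "yaw": [0, 0, 0]
}}

```text
clock: 10.02
ee_pos: [0.5284, 0.0226, 0.0588]
eef_rot: [1.344, 1.116, -1.344]
wrist_force: [-0.8, 0.7, -2.8]
gripper_width: 0.02
```

>>> {"name": "send_rows", "arguments": {
  "dp": [
    [0.004, 0, 0],
    [0, 0, 0]
  ],
  "yaw": [0, 0]
}}

```text
clock: 10.18
ee_pos: [0.5283, 0.0226, 0.0566]
eef_rot: [1.343, 1.117, -1.344]
wrist_force: [-0.8, 0.5, -2.3]
gripper_width: 0.0201
```

>>> {"name": "send_rows", "arguments": {
  "dp": [
    [0.003, 0, 0],
    [0, 0, 0]
  ],
  "yaw": [0, 0]
}}

```text
clock: 10.35
ee_pos: [0.5287, 0.0226, 0.0565]
eef_rot: [1.343, 1.116, -1.344]
wrist_force: [-2.2, 0.6, 4.5]
gripper_width: 0.0195
```

>>> {"name": "send_rows", "arguments": {
  "dp": [
    [0.003, 0, 0],
    [0, 0, 0]
  ],
  "yaw": [0, 0]
}}

```text
clock: 10.52
ee_pos: [0.5292, 0.0226, 0.0564]
eef_rot: [1.344, 1.116, -1.343]
wrist_force: [-4.6, 0.2, 11.2]
gripper_width: 0.0196
```

>>> {"name": "send_rows", "arguments": {
  "dp": [
    [-0.005, 0, 0],
    [0, 0.016, 0],
    [0, 0.02, 0],
    [0, 0.02, 0],
    [0, 0.02, 0]
  ],
  "yaw": [0, 0, 0, 0, 0]
}}

```text
clock: 10.93
ee_pos: [0.5666, 0.0156, 0.0566]
eef_rot: [1.343, 1.117, -1.344]
wrist_force: [-3.8, 0.5, 4.5]
gripper_width: 0.0196
```

>>> {"name": "send_rows", "arguments": {
  "dp": [
    [0, 0.02, 0],
    [0, 0.02, 0],
    [0, 0.02, 0],
    [0, 0.02, 0],
    [0, 0, 0]
  ],
  "yaw": [0, 0, 0, 0, 0]
}}

```text
clock: 11.35
ee_pos: [0.6076, 0.0077, 0.0559]
eef_rot: [1.345, 1.114, -1.342]
wrist_force: [-0.7, 0.3, -1.9]
gripper_width: 0.0199
```

```bash
python3 -c "
from pit import *
st();s=arm.sense(); print(w2b(s['ee_pos']))
f=grab('side','side13');import pickle;pickle.dump(f,open('s13.pkl','wb'))
im=cv2.imread('pics/side13.png')[140:260,230:390];cv2.imwrite('pics/s13b.png',cv2.resize(im,(800,600),interpolation=cv2.INTER_CUBIC))
"
```

```text
t 11.35 p [0.6076 0.0077 0.0559] F [-0.7  0.3 -1.9] M [ 0.01 -0.09 -0.01] w 0.0199
[[0.003, 0.983, -0.183], [-0.001, -0.183, -0.983], [-1.0, 0.003, 0.0]] [-0.08  0.13  1.85 -0.    1.16  1.68]
[0.05753964 0.00021748]
```

View pics/s13b.png

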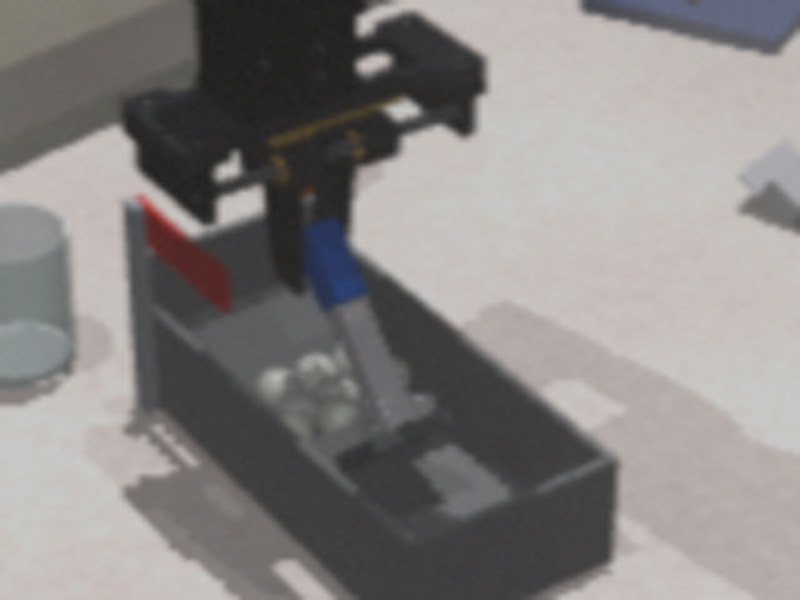

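>>> {"name": "send_rows", "arguments": {
  "dp": [
    [0, 0.016, 0],
    [0, 0.016, 0],
    [0, 0, 0]
  ],
  "yaw": [0, 0, 0]
}}

```text
clock: 11.65
ee_pos: [0.6219, 0.0052, 0.0558]
eef_rot: [1.344, 1.116, -1.343]
wrist_force: [-0.9, 0.0, -3.6]
gripper_width: 0.0197
```

```bash
python3 -c "
from pit import *
st();s=arm.sense(); print(w2b(s['ee_pos']))
f=grab('side','side14');import pickle;pickle.dump(f,open('s14.pkl','wb'))
im=cv2.imread('pics/side14.png')[140:260,230:390];cv2.imwrite('pics/s14b.png',cv2.resize(im,(800,600),interpolation=cv2.INTER_CUBIC))
x=w2b(s['ee_pos'])[0]
for lo,hi in((.045,.075),(.045,.085),(.05,.08)): print(fitp(f,lo,hi,x-.05))
"
```

```text
t 11.65 p [0.6219 0.0052 0.0558] F [-0.9  0.  -3.6] M [ 0.12 -0.11  0.  ] w 0.0197
[[0.001, 0.983, -0.183], [-0.0, -0.183, -0.983], [-1.0, 0.001, -0.0]] [-0.08  0.16  1.82  0.    1.16  1.68]
[0.07206112 0.00038754]
(np.float64(49.78640369674204), np.int64(58), np.float64(0.0027971179866478372))
(np.float64(47.71827002118537), np.int64(80), np.float64(0.0026825145612745524))
(np.float64(48.99057798816998), np.int64(68), np.float64(0.0029604033823677415))
```

View pics/s14b.png

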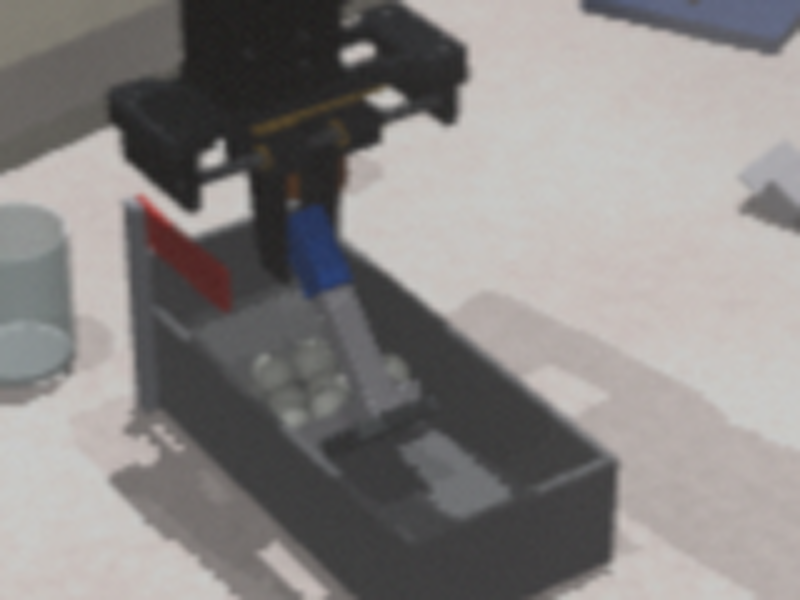

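>>> {"name": "send_rows", "arguments": {
  "dp": [
    [0, 0.014, 0],
    [0, 0.014, 0],
    [0, 0, 0]
  ],
  "yaw": [0, 0, 0]
}}

```text
clock: 11.95
ee_pos: [0.635, 0.0029, 0.0557]
eef_rot: [1.344, 1.117, -1.344]
wrist_force: [-1.1, 1.7, -4.8]
gripper_width: 0.0197
```

```bash
python3 -c "
from pit import *
st();s=arm.sense(); print(w2b(s['ee_pos']))
f=grab('side','side15');import pickle;pickle.dump(f,open('s15.pkl','wb'))
im=cv2.imread('pics/side15.png')[140:260,230:390];cv2.imwrite('pics/s15b.png',cv2.resize(im,(800,600),interpolation=cv2.INTER_CUBIC))
x=w2b(s['ee_pos'])[0]
for lo,hi in((.045,.075),(.045,.085),(.05,.08)): print(fitp(f,lo,hi,x-.05))
"
```

```text
t 11.95 p [0.635  0.0029 0.0557] F [-1.1  1.7 -4.8] M [ 0.29  0.16 -0.08] w 0.0197
[[-0.0, 0.983, -0.183], [0.0, -0.183, -0.983], [-1.0, -0.001, -0.0]] [-0.08  0.19  1.78  0.    1.17  1.67]
[0.08536897 0.00044856]
(np.float64(56.504967881459415), np.int64(50), np.float64(0.002429572333640532))
(np.float64(49.92598215600668), np.int64(75), np.float64(0.003063284420895306))
(np.float64(53.17037092591946), np.int64(64), np.float64(0.0029856914251270143))
```

View pics/s15b.png

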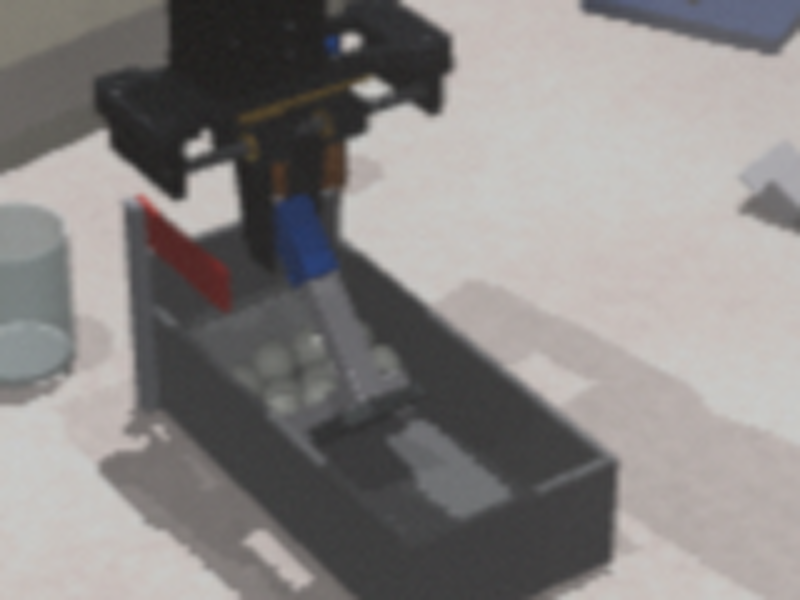

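>>> {"name": "send_rows", "arguments": {
  "dp": [
    [0, 0.01, 0],
    [0, 0.01, 0],
    [0, 0, 0]
  ],
  "yaw": [0, 0, 0]
}}

```text
clock: 12.25
ee_pos: [0.6457, 0.0009, 0.0564]
eef_rot: [1.345, 1.115, -1.342]
wrist_force: [-0.8, 0.8, -4.8]
gripper_width: 0.0199
```

```bash
python3 -c "
from pit import *
st();s=arm.sense(); print(w2b(s['ee_pos']))
f=grab('side','side16');import pickle;pickle.dump(f,open('s16.pkl','wb'))
im=cv2.imread('pics/side16.png')[160:240,250:350];cv2.imwrite('pics/s16b.png',cv2.resize(im,(750,600),interpolation=cv2.INTER_CUBIC))
x=w2b(s['ee_pos'])[0]
for lo,hi in((.045,.075),(.045,.085),(.05,.08)): print(fitp(f,lo,hi,x-.05))
"
```

```text
t 12.25 p [0.6457 0.0009 0.0564] F [-0.8  0.8 -4.8] M [ 0.32  0.   -0.04] w 0.0199
[[0.002, 0.983, -0.183], [-0.0, -0.183, -0.983], [-1.0, 0.002, -0.0]] [-0.08  0.21  1.76  0.    1.17  1.67]
[0.09626282 0.00044954]
(np.float64(54.489564318212), np.int64(51), np.float64(0.0031048231525079703))
(np.float64(48.69249421870084), np.int64(68), np.float64(0.0029748397569778246))
(np.float64(51.695527265336786), np.int64(59), np.float64(0.003273973073123741))
```

View pics/s16b.png

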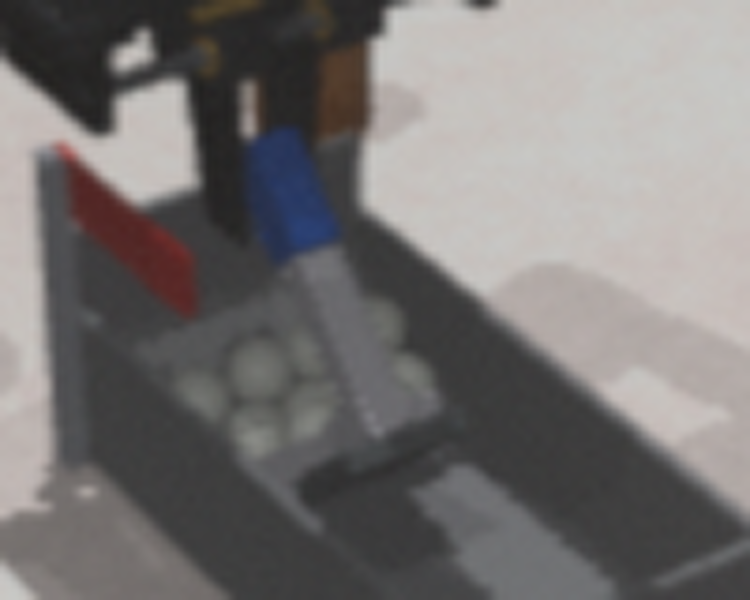

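>>> {"name": "send_rows", "arguments": {
  "dp": [
    [0.007, 0, 0],
    [0, -0.016, 0],
    [0, -0.016, 0],
    [0, 0, 0]
  ],
  "yaw": [0, 0, 0, 0]
}}

```text
clock: 12.63
ee_pos: [0.6302, 0.0039, 0.056]
eef_rot: [1.346, 1.112, -1.339]
wrist_force: [1.1, 0.4, 6.9]
gripper_width: 0.0196
```

```bash
python3 -c "
from pit import *
st();s=arm.sense(); print(w2b(s['ee_pos']))
f=grab('side','side17');import pickle;pickle.dump(f,open('s17.pkl','wb'))
im=cv2.imread('pics/side17.png')[160:240,250:350];cv2.imwrite('pics/s17b.png',cv2.resize(im,(750,600),interpolation=cv2.INTER_CUBIC))
x=w2b(s['ee_pos'])[0]
for lo,hi in((.045,.075),(.045,.085),(.05,.08)): print(fitp(f,lo,hi,x-.05))
"
```

```text
t 12.63 p [0.6302 0.0039 0.056 ] F [1.1 0.4 6.9] M [ 0.13 -0.24  0.04] w 0.0196
[[0.006, 0.983, -0.183], [-0.001, -0.183, -0.983], [-1.0, 0.006, -0.0]] [-0.08  0.18  1.8  -0.    1.16  1.68]
[0.08041224 0.00055731]
(np.float64(41.38660599085575), np.int64(61), np.float64(0.002945658516341792))
(np.float64(38.94377502613378), np.int64(79), np.float64(0.0028181147447352375))
(np.float64(37.43496261504969), np.int64(60), np.float64(0.002748958800566531))
```

View pics/s17b.png

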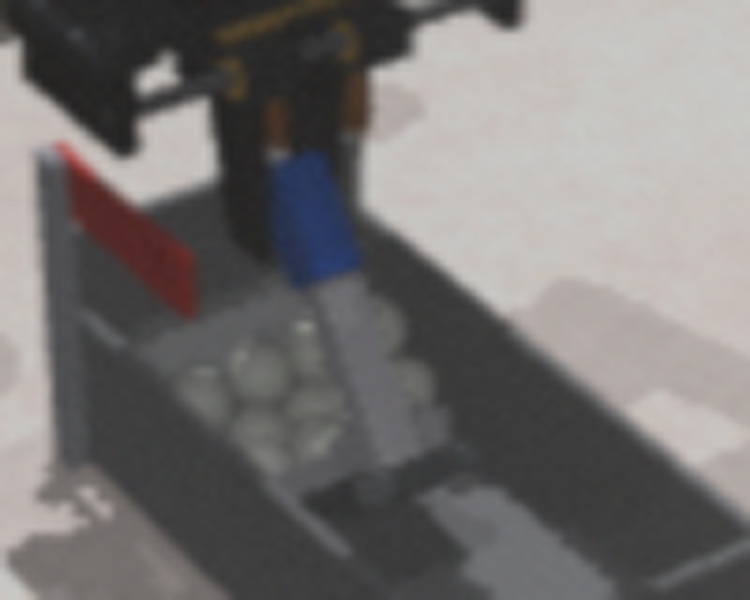

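>>> {"name": "send_rows", "arguments": {
  "dp": [
    [0.005, -0.014, 0],
    [0.005, -0.014, 0],
    [0.002, -0.01, 0],
    [0, 0, 0]
  ],
  "yaw": [0, 0, 0, 0]
}}

```text
clock: 13.02
ee_pos: [0.6176, 0.0063, 0.0554]
eef_rot: [1.352, 1.101, -1.328]
wrist_force: [6.8, -1.7, 15.4]
gripper_width: 0.0194
```

```bash
python3 -c "
from pit import *
st();s=arm.sense(); print(w2b(s['ee_pos']))
f=grab('side','side18');import pickle;pickle.dump(f,open('s18.pkl','wb'))
im=cv2.imread('pics/side18.png')[160:240,250:350];cv2.imwrite('pics/s18b.png',cv2.resize(im,(750,600),interpolation=cv2.INTER_CUBIC))
x=w2b(s['ee_pos'])[0]
for lo,hi in((.045,.075),(.045,.085),(.05,.08)): print(fitp(f,lo,hi,x-.04))
"
```

```text
t 13.02 p [0.6176 0.0063 0.0554] F [ 6.8 -1.7 15.4] M [-0.21 -1.14  0.03] w 0.0194
[[0.02, 0.983, -0.183], [-0.003, -0.183, -0.983], [-1.0, 0.02, -0.001]] [-0.08  0.14  1.84 -0.    1.14  1.68]
[0.06763058 0.00066445]
(np.float64(28.690737280713385), np.int64(55), np.float64(0.002838453419989384))
(np.float64(30.529101250738695), np.int64(72), np.float64(0.0025836390998659))
(np.float64(27.08586857277869), np.int64(56), np.float64(0.0025968064158668073))
```

View pics/s18b.png

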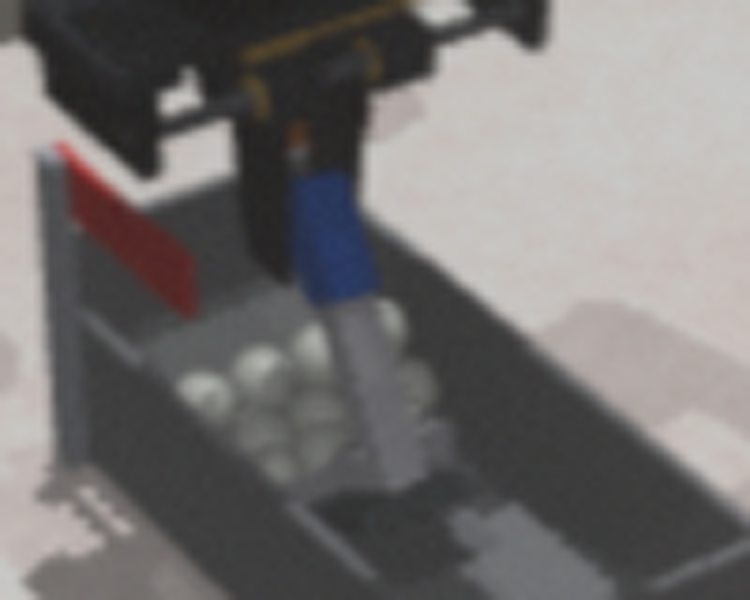

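>>> {"name": "send_rows", "arguments": {
  "dp": [
    [0.003, -0.014, 0],
    [0.003, -0.014, 0],
    [0.002, -0.014, 0],
    [0, 0, 0]
  ],
  "yaw": [0, 0, 0, 0]
}}

```text
clock: 13.4
ee_pos: [0.5998, 0.0097, 0.0553]
eef_rot: [1.354, 1.097, -1.324]
wrist_force: [3.7, -1.6, 27.1]
gripper_width: 0.0202
```

```bash
python3 -c "
from pit import *
st();s=arm.sense(); print(w2b(s['ee_pos']))
f=grab('side','side19');import pickle;pickle.dump(f,open('s19.pkl','wb'))
im=cv2.imread('pics/side19.png')[160:240,250:350];cv2.imwrite('pics/s19b.png',cv2.resize(im,(750,600),interpolation=cv2.INTER_CUBIC))
x=w2b(s['ee_pos'])[0]
for lo,hi in((.045,.075),(.045,.085),(.05,.08)): print(fitp(f,lo,hi,x-.04))
"
```

```text
t 13.4 p [0.5998 0.0097 0.0553] F [ 3.7 -1.6 27.1] M [-0.41 -0.75  0.03] w 0.0202
[[0.025, 0.983, -0.182], [-0.004, -0.182, -0.983], [-1.0, 0.026, -0.001]] [-0.07  0.1   1.89 -0.    1.13  1.68]
[0.04948385 0.00069091]
(np.float64(23.604896842766788), np.int64(49), np.float64(0.0023022144583878623))
(np.float64(21.985429512740506), np.int64(66), np.float64(0.0022646825583447477))
(np.float64(19.543779442255786), np.int64(51), np.float64(0.0021693751548821686))
```

View pics/s19b.png

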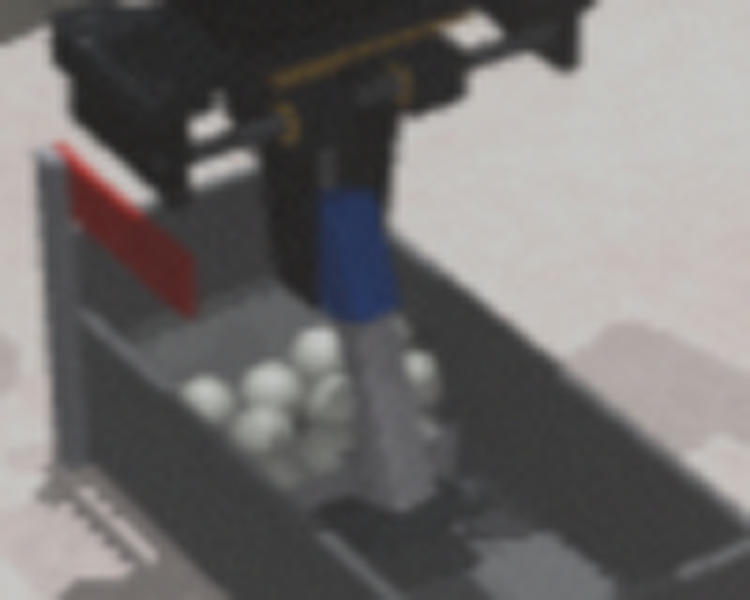

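>>> {"name": "send_rows", "arguments": {
  "dp": [
    [0.0, -0.018, 0],
    [0.002, -0.018, 0],
    [0.003, -0.018, 0],
    [0.004, -0.016, 0],
    [0, 0, 0]
  ],
  "yaw": [0, 0, 0, 0, 0]
}}

```text
clock: 13.87
ee_pos: [0.5595, 0.0171, 0.0461]
eef_rot: [1.348, 1.107, -1.334]
wrist_force: [-3.9, 0.0, 22.7]
gripper_width: 0.0196
```

```bash
python3 -c "
from pit import *
st();s=arm.sense(); print(w2b(s['ee_pos']))
f=grab('side','side20');import pickle;pickle.dump(f,open('s20.pkl','wb'))
im=cv2.imread('pics/side20.png')[160:240,250:350];cv2.imwrite('pics/s20b.png',cv2.resize(im,(750,600),interpolation=cv2.INTER_CUBIC))
x=w2b(s['ee_pos'])[0]
for lo,hi in((.045,.075),(.045,.085),(.05,.08)): print(fitp(f,lo,hi,x-.02))
"
```

```text
t 13.87 p [0.5595 0.0171 0.0461] F [-3.9  0.  22.7] M [-0.08  0.51 -0.04] w 0.0196
[[0.012, 0.983, -0.182], [-0.002, -0.182, -0.983], [-1.0, 0.012, -0.0]] [-0.06  0.03  1.97 -0.    1.12  1.69]
[0.00850211 0.00069667]
(np.float64(5.36909140662942), np.int64(46), np.float64(0.0016923886674691515))
(np.float64(4.176399651002254), np.int64(59), np.float64(0.0017130677875772482))
(np.float64(4.421834947294313), np.int64(47), np.float64(0.001800930067208381))
```

View pics/s20b.png

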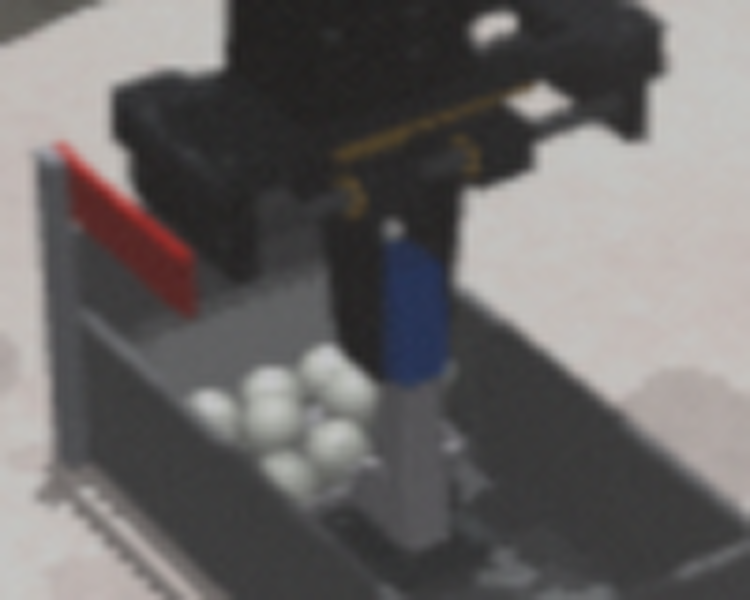

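>>> {"name": "send_rows", "arguments": {
  "dp": [
    [-0.005, 0.002, 0],
    [0, 0, 0],
    [0, 0, 0]
  ],
  "yaw": [0, 0, 0]
}}

```text
clock: 14.17
ee_pos: [0.5596, 0.0171, 0.0462]
eef_rot: [1.347, 1.11, -1.336]
wrist_force: [-2.7, -0.1, 14.6]
gripper_width: 0.0195
```

>>> {"name": "send_rows", "arguments": {
  "dp": [
    [0, 0, 0],
    [0, 0, 0],
    [0, 0, 0],
    [0, 0, 0]
  ],
  "yaw": [0, 0, 0, 0],
  "jaw": 28
}}

```text
clock: 14.5
ee_pos: [0.555, 0.0175, 0.0402]
eef_rot: [1.343, 1.117, -1.345]
wrist_force: [0.4, -0.1, 0.4]
gripper_width: 0.0278
```

```bash
python3 -c "
from pit import *
st();s=arm.sense(); print(w2b(s['ee_pos']))
f=grab('side','side21');import pickle;pickle.dump(f,open('s21.pkl','wb'))
im=cv2.imread('pics/side21.png')[160:240,250:350];cv2.imwrite('pics/s21b.png',cv2.resize(im,(750,600),interpolation=cv2.INTER_CUBIC))
x=w2b(s['ee_pos'])[0]
for lo,hi in((.035,.075),(.045,.085),(.05,.08)): print(fitp(f,lo,hi,x-.02))
im=cv2.imread('pics/side21.png')
P=pts(f);px=f['pixels'].astype(int);m=(px[...,2]>px[...,0]*1.3)&(P[...,2]>.06)&(P[...,2]<.14)&(P[...,0]<.62)&(P[...,0]>.5)&(abs(P[...,1])<.06)
b=np.array([np.r_[w2b(p),p[2]] for p in P[m]]);print(len(b),b.min(0),b.max(0),b.mean(0))
"
```

```text
t 14.5 p [0.555  0.0175 0.0402] F [ 0.4 -0.1  0.4] M [ 0.05  0.04 -0.02] w 0.0278
[[-0.001, 0.983, -0.183], [-0.0, -0.183, -0.983], [-1.0, -0.001, 0.0]] [-0.07  0.04  1.98 -0.    1.13  1.69]
[0.00403813 0.00024174]
(np.float64(-2.841014721120054), np.int64(53), np.float64(0.0016206042377009146))
(np.float64(-2.567360264439742), np.int64(53), np.float64(0.0017159602670201379))
(np.float64(0.964428247605345), np.int64(41), np.float64(0.0016670226660858416))
195 [-0.0256613  -0.00862053  0.07975432] [0.00138336 0.01866363 0.13218167] [-0.01579623  0.00545953  0.11067852]
```

View pics/s21b.png

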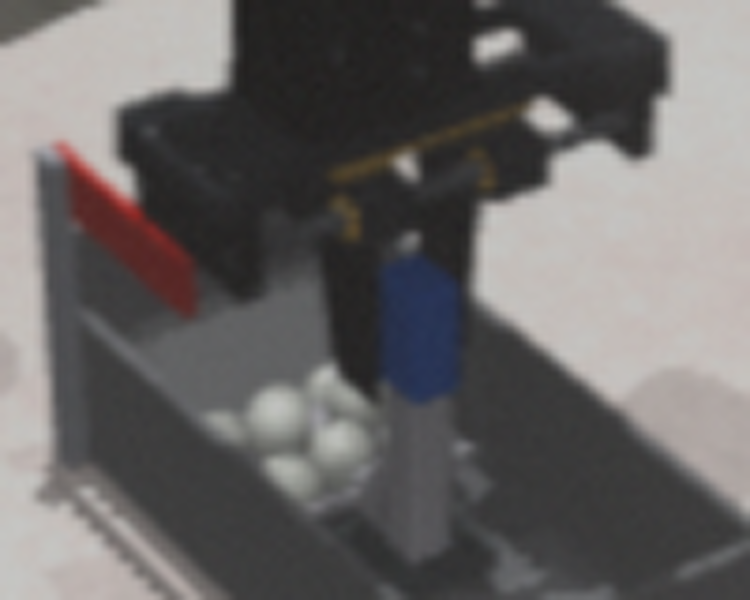

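```bash
python3 -c "
from pit import *
import pickle
for n,fn in (('21','s21.pkl'),):
    f=pickle.load(open(fn,'rb'));P=pts(f);px=f['pixels'].astype(int)
    m=(px[...,2]>px[...,0]*1.3)&(P[...,2]>.085)&(P[...,2]<.12)&(P[...,0]<.62)&(P[...,0]>.5)&(abs(P[...,1])<.06)
    b=np.array([np.r_[w2b(p),p[2]] for p in P[m]])
    v,u=np.where(m)
    for uu in range(u.min(),u.max()+1): k=u==uu; print(uu,k.sum(),np.median(b[k],0).round(4))
f=pickle.load(open('side0.pkl','rb'));P=pts(f);px=f['pixels'].astype(int)
m=(px[...,2]>px[...,0]*1.3)&(P[...,2]>.085)&(P[...,2]<.12)&(P[...,0]<.62)&(P[...,0]>.4)&(P[...,1]<-.15)&(P[...,1]>-.28)
v,u=np.where(m);b=P[m]
for uu in range(u.min(),u.max()+1): k=u==uu; print('s0',uu,k.sum(),np.median(b[k],0).round(4))
"
```

```text
300 5 [-0.008   0.0171  0.1045]
301 11 [-0.0028  0.0107  0.1033]
302 11 [-0.0067  0.0101  0.1022]
303 11 [-0.0122  0.0108  0.104 ]
304 11 [-0.0161  0.0102  0.1028]
305 11 [-0.0212  0.0106  0.1031]
306 11 [-0.0216  0.0079  0.1036]
307 11 [-0.022   0.005   0.1016]
308 11 [-0.0217  0.0018  0.1011]
309 11 [-0.022  -0.0011  0.103 ]
310 11 [-0.0229 -0.0036  0.1011]
311 7 [-0.0211 -0.0079  0.1065]
s0 377 10 [ 0.4897 -0.2068  0.0978]
s0 378 12 [ 0.4862 -0.206   0.101 ]
s0 379 11 [ 0.4829 -0.2055  0.1046]
s0 380 11 [ 0.4792 -0.2054  0.1021]
s0 381 11 [ 0.4769 -0.2069  0.104 ]
s0 382 10 [ 0.4719 -0.205   0.1049]
s0 383 10 [ 0.4709 -0.2087  0.1033]
s0 384 4 [ 0.4704 -0.2132  0.0959]
s0 385 0 [nan nan nan]
s0 386 1 [ 0.4723 -0.2216  0.1183]
  return _methods._mean(a, axis=axis, dtype=dtype,
  ret = um.true_divide(
```

>>> {"name": "send_rows", "arguments": {
  "dp": [
    [-0.014, -0.013, 0],
    [0, -0.013, 0],
    [0, 0, 0]
  ],
  "yaw": [0, 0, 0]
}}

```text
clock: 14.8
ee_pos: [0.5421, 0.0202, 0.048]
eef_rot: [1.343, 1.117, -1.344]
wrist_force: [-0.1, -0.0, -1.1]
gripper_width: 0.0279
```

>>> {"name": "send_rows", "arguments": {
  "dp": [
    [0, 0, 0],
    [0, 0, 0],
    [0, 0, 0],
    [0, 0, 0],
    [0, 0, 0]
  ],
  "yaw": [0, 0, 0, 0, 0],
  "jaw": 0
}}

```text
clock: 15.22
ee_pos: [0.543, 0.02, 0.0479]
eef_rot: [1.343, 1.117, -1.344]
wrist_force: [-1.7, 1.0, 2.4]
gripper_width: 0.0202
```

```bash
python3 -c "
from pit import *
st();s=arm.sense(); print(w2b(s['ee_pos']))
f=grab('side','side22');import pickle;pickle.dump(f,open('s22.pkl','wb'))
im=cv2.imread('pics/side22.png')[180:240,260:340];cv2.imwrite('pics/s22b.png',cv2.resize(im,(800,600),interpolation=cv2.INTER_CUBIC))
"
```

```text
t 15.22 p [0.543  0.02   0.0479] F [-1.7  1.   2.4] M [0.11 0.33 0.07] w 0.0202
[[-0.001, 0.983, -0.183], [0.0, -0.183, -0.983], [-1.0, -0.001, -0.0]] [-0.06  0.    2.    0.    1.14  1.69]
[-0.00827899  0.00051932]
```

View pics/s22b.png

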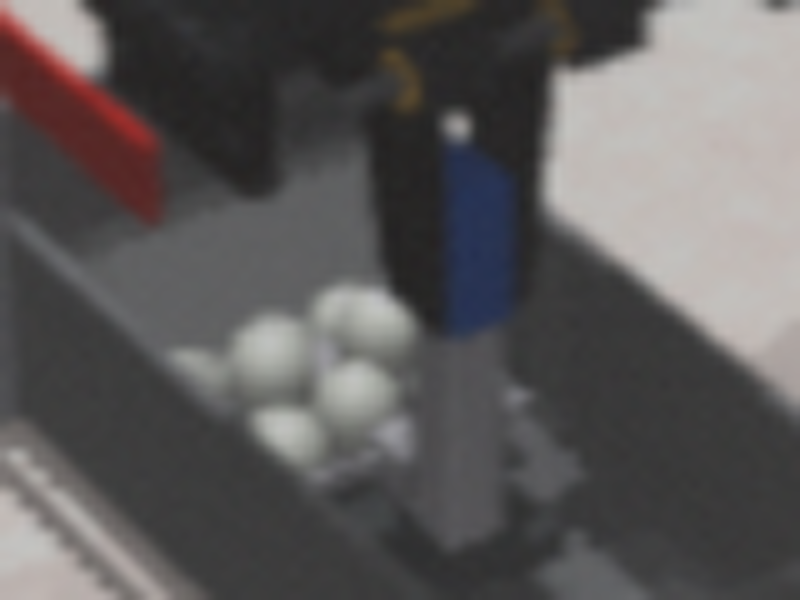

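```bash
python3 -c "
from pit import *
import pickle
f=pickle.load(open('s22.pkl','rb'));P=pts(f)
for zx,zy in((350,395),(290,435),(275,355),(375,325),(335,310),(200,365),(400,440),(340,480),(545,440),(515,395)):
    u=260+zx/10;v=180+zy/10;ui,vi=int(round(u-.5)),int(round(v-.5));q=P[vi-1:vi+2,ui-1:ui+2].reshape(-1,3);p=np.median(q,0)
    # ball centre: push 12.5mm along ray
    o=f['cam_to_world'][:3,3];d=(p-o)/np.linalg.norm(p-o);c=p+d*.0125
    print((zx,zy),np.r_[w2b(c),c[2]].round(3),np.r_[w2b(p),p[2]].round(3))
"
```

```text
(350, 395) [0.043 0.003 0.026] [0.035 0.009 0.033]
(290, 435) [0.037 0.026 0.025] [0.029 0.031 0.033]
(275, 355) [0.057 0.018 0.037] [0.048 0.023 0.044]
(375, 325) [ 0.057 -0.016  0.034] [ 0.049 -0.01   0.041]
(335, 310) [ 0.085 -0.02   0.022] [ 0.076 -0.015  0.029]
(200, 365) [0.06  0.035 0.038] [0.051 0.041 0.045]
(400, 440) [ 0.023 -0.002  0.019] [0.014 0.004 0.026]
(340, 480) [0.029 0.015 0.008] [0.02  0.02  0.015]
(545, 440) [ 0.027 -0.052 -0.004] [ 0.019 -0.046  0.004]
(515, 395) [ 0.026 -0.044  0.016] [ 0.018 -0.038  0.023]
```

>>> {"name": "send_rows", "arguments": {
  "dp": [
    [-0.01, 0, 0],
    [-0.02, 0, 0],
    [-0.03, 0, 0],
    [-0.03, 0, 0],
    [-0.03, 0, 0]
  ],
  "yaw": [0, 0, 0, 0, 0]
}}

```text
clock: 15.68
ee_pos: [0.5426, 0.0198, 0.1082]
eef_rot: [1.343, 1.117, -1.344]
wrist_force: [0.7, 0.4, -4.1]
gripper_width: 0.02
```

>>> {"name": "send_rows", "arguments": {
  "dp": [
    [-0.018, 0, 0],
    [0, 0, 0],
    [0, 0, 0],
    [0, 0, 0]
  ],
  "yaw": [0, 0, 0, 0]
}}

```text
clock: 16.02
ee_pos: [0.5423, 0.0199, 0.1157]
eef_rot: [1.343, 1.118, -1.345]
wrist_force: [-0.8, -0.2, -4.9]
gripper_width: 0.0197
```

```bash
python3 -c "
from pit import *
st();s=arm.sense(); print(w2b(s['ee_pos']))
f=grab('side','side23');import pickle;pickle.dump(f,open('s23.pkl','wb'))
im=cv2.imread('pics/side23.png')[150:230,250:350];cv2.imwrite('pics/s23b.png',cv2.resize(im,(750,600),interpolation=cv2.INTER_CUBIC))
F=[arm.sense()['wrist_force'][2]]
print(F); 
f=grab('top','top23')
cv2.imwrite('pics/t23b.png',cv2.resize(cv2.imread('pics/top23.png')[120:260,230:390],(800,600)[::1] if 0 else (686,600),interpolation=cv2.INTER_CUBIC))
"
```

```text
t 16.02 p [0.5423 0.0199 0.1157] F [-0.8 -0.2 -4.9] M [0.07 0.16 0.06] w 0.0197
[[-0.002, 0.983, -0.183], [0.0, -0.183, -0.983], [-1.0, -0.002, 0.0]] [-0.06 -0.07  1.95 -0.    1.26  1.69]
[-0.00890329  0.00029197]
[np.float64(-3.0277858080025837)]
```

View pics/s23b.png

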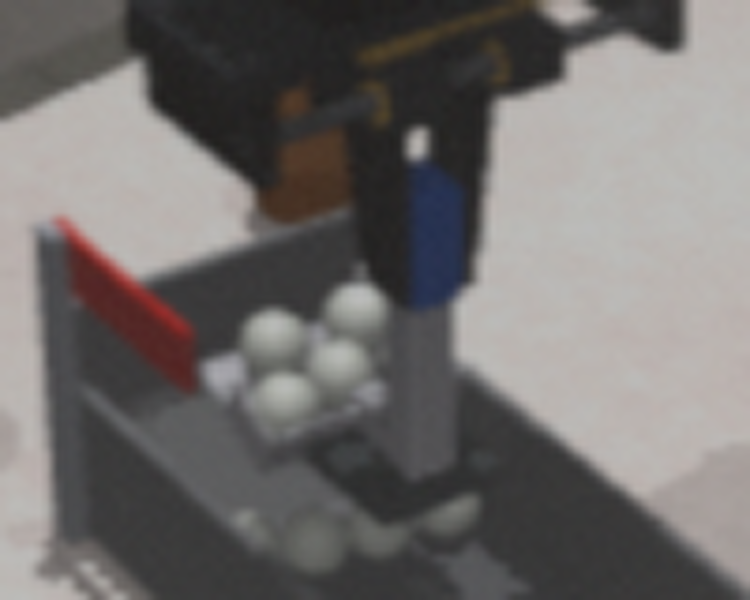

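View pics/t23b.png

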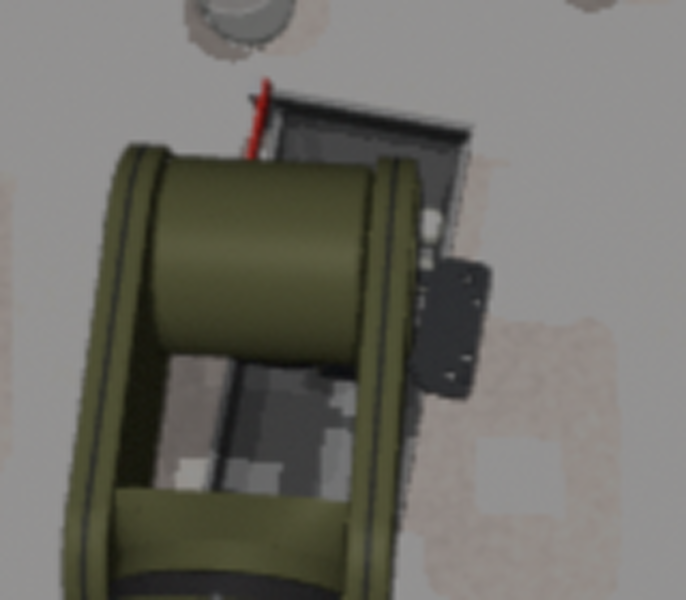

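```bash
python3 -c "
from pit import *
import pickle
f=pickle.load(open('s23.pkl','rb'))
for lo,hi in((.105,.145),(.11,.15),(.1,.14),(.155,.195)): print(fitp(f,lo,hi,-.02))
P=pts(f);px=f['pixels'].astype(int)
m=(px[...,2]>px[...,0]*1.3)&(P[...,2]>.12)&(P[...,2]<.22)&(P[...,0]<.62)&(P[...,0]>.5)&(abs(P[...,1])<.06)
b=np.array([np.r_[w2b(p),p[2]] for p in P[m]]);v,u=np.where(m)
for uu in range(u.min(),u.max()+1):
    k=u==uu; print(uu,k.sum(),np.median(b[k],0).round(4),b[k][:,2].min().round(4),b[k][:,2].max().round(4))
im=cv2.imread('pics/side23.png')[165:220,280:335];cv2.imwrite('pics/s23c.png',cv2.resize(im,(600,600),interpolation=cv2.INTER_NEAREST))
"
```

```text
(np.float64(1.6043905875452817), np.int64(58), np.float64(0.0016486590408877923))
(np.float64(1.4724670850510604), np.int64(56), np.float64(0.0016306259896976592))
(np.float64(1.0024002055062842), np.int64(57), np.float64(0.0015988793770093448))
(np.float64(1.8562656740446768), np.int64(63), np.float64(0.0016193605721047518))
304 12 [-0.0221  0.014   0.1809] 0.1573 0.2047
305 19 [-0.0208  0.0102  0.1825] 0.156 0.1962
306 19 [-0.0214  0.0076  0.1804] 0.1544 0.1963
307 18 [-0.0224  0.0053  0.1828] 0.1551 0.1975
308 19 [-0.0214  0.0017  0.1796] 0.1529 0.1958
309 17 [-0.0221 -0.0008  0.1778] 0.1542 0.1973
310 15 [-0.0224 -0.0038  0.1781] 0.1559 0.1958
311 13 [-0.0221 -0.0069  0.1771] 0.1579 0.1962
```

View pics/s23c.png

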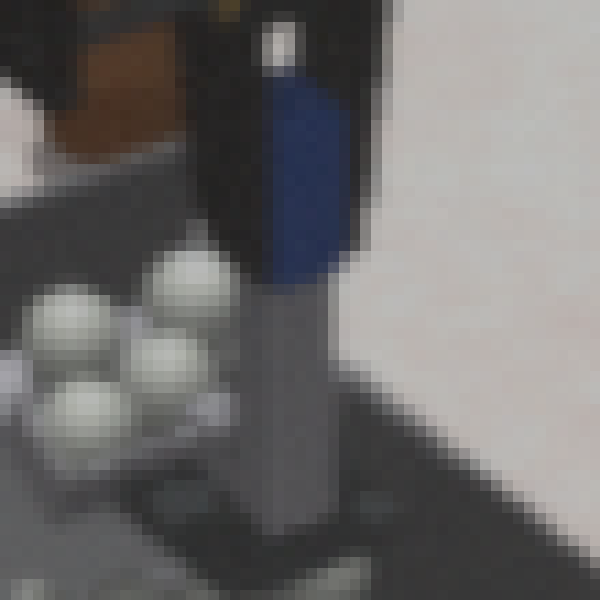

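>>> {"name": "send_rows", "arguments": {
  "dp": [
    [-0.002, 0.01, 0],
    [0, 0.012, 0],
    [0, 0, 0],
    [0, 0, 0]
  ],
  "yaw": [0, 0, 0, 0]
}}

```text
clock: 16.45
ee_pos: [0.5543, 0.0178, 0.1177]
eef_rot: [1.343, 1.117, -1.344]
wrist_force: [1.2, -1.0, -3.7]
gripper_width: 0.02
```

```bash
python3 -c "
from pit import *
st();s=arm.sense(); print(w2b(s['ee_pos']))
"
```

```text
t 16.45 p [0.5543 0.0178 0.1177] F [ 1.2 -1.  -3.7] M [0.08 0.1  0.01] w 0.02
[[-0.0, 0.983, -0.183], [0.0, -0.183, -0.983], [-1.0, -0.0, 0.0]] [-0.06 -0.04  1.92  0.    1.26  1.69]
[0.00330205 0.00038619]
```

>>> {"name": "send_rows", "arguments": {
  "dp": [
    [0.001, 0, -0.012],
    [0, 0, -0.016],
    [0, 0, -0.016],
    [0, 0, -0.016],
    [0, 0, -0.016]
  ],
  "yaw": [0, 0, 0, 0, 0]
}}

```text
clock: 16.87
ee_pos: [0.5609, 0.0563, 0.1173]
eef_rot: [1.343, 1.117, -1.343]
wrist_force: [-0.3, -1.4, -3.8]
gripper_width: 0.0201
```

```bash
python3 -c "
from pit import *
st();s=arm.sense(); print(w2b(s['ee_pos']))
f=grab('side','side24')
im=cv2.imread('pics/side24.png')[150:230,230:330];cv2.imwrite('pics/s24b.png',cv2.resize(im,(750,600),interpolation=cv2.INTER_CUBIC))
"
```

```text
t 16.87 p [0.5609 0.0563 0.1173] F [-0.3 -1.4 -3.8] M [-0.13  0.26 -0.01] w 0.0201
[[-0.0, 0.983, -0.183], [-0.0, -0.183, -0.983], [-1.0, -0.0, 0.0]] [ 0.   -0.02  1.9  -0.    1.26  1.76]
[0.00274544 0.03948604]
```

View pics/s24b.png

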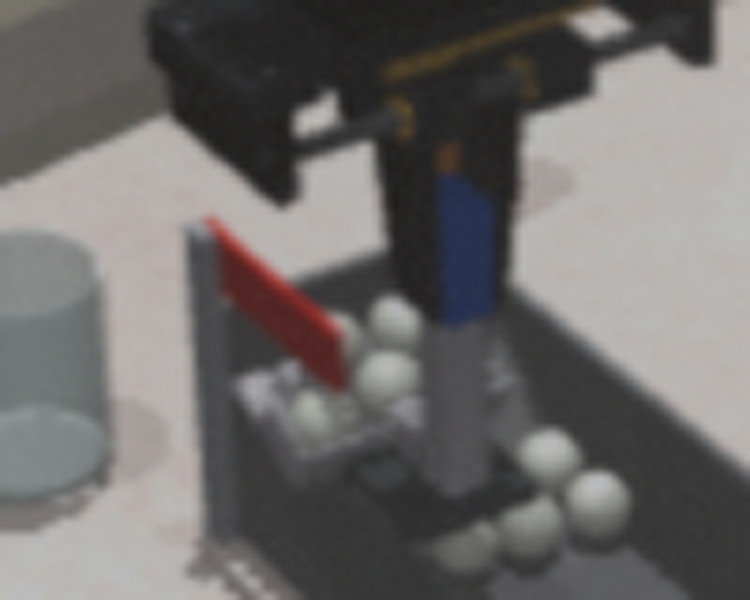

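>>> {"name": "send_rows", "arguments": {
  "dp": [
    [0, 0, -0.014],
    [0, 0, -0.016],
    [0, 0, -0.016],
    [0, 0, -0.016],
    [0, 0, -0.016]
  ],
  "yaw": [0, 0, 0, 0, 0]
}}

```text
clock: 17.33
ee_pos: [0.5683, 0.0945, 0.1174]
eef_rot: [1.344, 1.116, -1.343]
wrist_force: [0.6, -0.9, -4.0]
gripper_width: 0.0198
```

```bash
python3 -c "
from pit import *
st();s=arm.sense(); print(w2b(s['ee_pos']))
f=grab('side','side25')
im=cv2.imread('pics/side25.png')[150:230,230:330];cv2.imwrite('pics/s25b.png',cv2.resize(im,(750,600),interpolation=cv2.INTER_CUBIC))
"
```

```text
t 17.33 p [0.5683 0.0945 0.1174] F [ 0.6 -0.9 -4. ] M [ 0.03  0.13 -0.05] w 0.0198
[[0.0, 0.983, -0.183], [0.0, -0.183, -0.983], [-1.0, 0.0, -0.0]] [0.07 0.   1.87 0.   1.26 1.83]
[0.0030259  0.07835437]
```

View pics/s25b.png

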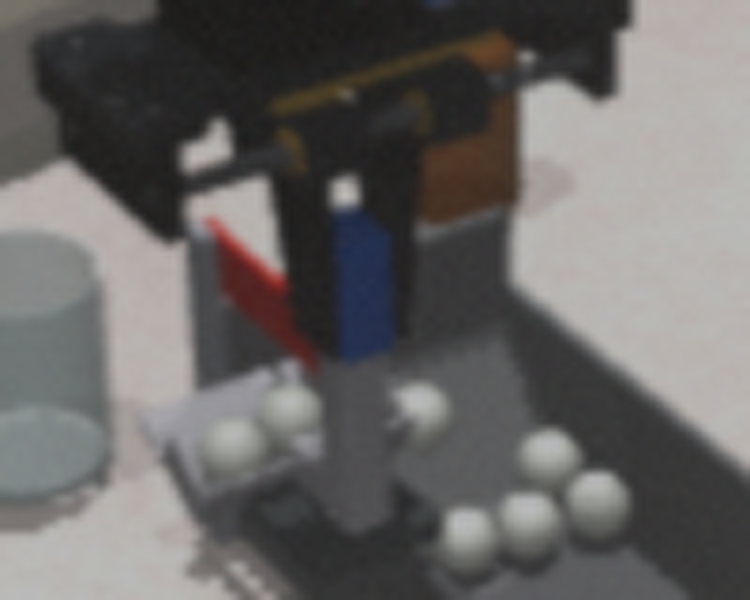

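>>> {"name": "send_rows", "arguments": {
  "dp": [
    [0, 0, -0.014],
    [0, 0, -0.016],
    [0, 0, -0.016],
    [0, 0, -0.016],
    [0, 0, -0.016]
  ],
  "yaw": [0, 0, 0, 0, 0]
}}

```text
clock: 17.8
ee_pos: [0.5755, 0.1328, 0.1175]
eef_rot: [1.344, 1.116, -1.343]
wrist_force: [0.4, -0.9, -3.5]
gripper_width: 0.0201
```

>>> {"name": "send_rows", "arguments": {
  "dp": [
    [0, 0, -0.02],
    [0, 0, -0.02],
    [0, 0, -0.01],
    [0, 0, 0]
  ],
  "yaw": [0, 0, 0, 0]
}}

```text
clock: 18.13
ee_pos: [0.5799, 0.1578, 0.1174]
eef_rot: [1.343, 1.117, -1.342]
wrist_force: [-0.8, -0.4, -3.1]
gripper_width: 0.0198
```

```bash
python3 -c "
from pit import *
st();s=arm.sense(); print(w2b(s['ee_pos']))
f=grab('side','side26')
im=cv2.imread('pics/side26.png')[150:250,200:325];cv2.imwrite('pics/s26b.png',cv2.resize(im,(750,600),interpolation=cv2.INTER_CUBIC))
"
```

```text
t 18.13 p [0.5799 0.1578 0.1174] F [-0.8 -0.4 -3.1] M [0.06 0.07 0.01] w 0.0198
[[0.0, 0.983, -0.182], [0.0, -0.182, -0.983], [-1.0, 0.0, -0.0]] [0.18 0.06 1.82 0.   1.26 1.93]
[0.00293864 0.14276226]
```

View pics/s26b.png

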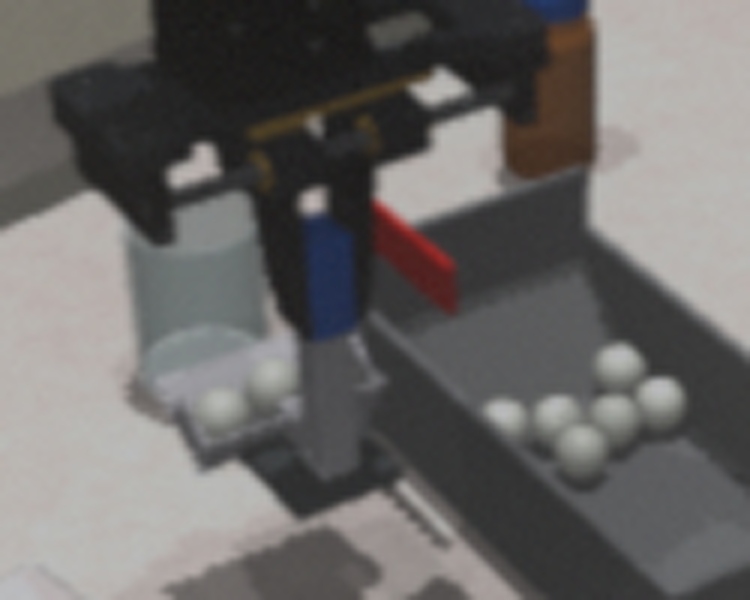

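```bash
python3 -c "
from pit import *
f=grab('top','top26');
cv2.imwrite('pics/t26b.png',cv2.resize(cv2.imread('pics/top26.png')[110:270,180:380],(750,600),interpolation=cv2.INTER_CUBIC))
fs=[]
for i in range(3):
    f=arm.grab_frame('side'); fs.append(arm.sense()['wrist_force'][2])
print(fs)
"
```

```text
[np.float64(-2.64170619530746), np.float64(-3.295564587147895), np.float64(-3.325514422901077)]
```

View pics/t26b.png

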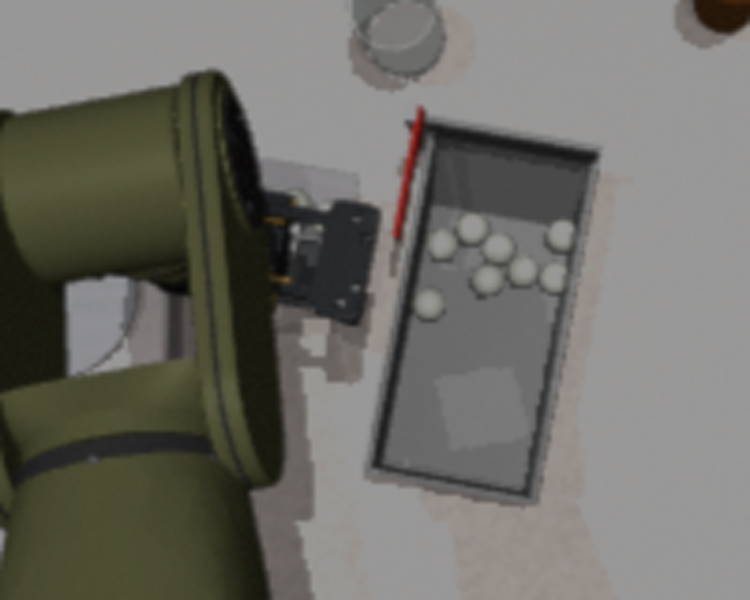

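>>> {"name": "send_rows", "arguments": {
  "dp": [
    [-0.012, 0, 0],
    [-0.018, 0, 0],
    [-0.018, 0, -0.005],
    [-0.006, -0.005, -0.012],
    [0, -0.008, -0.024]
  ],
  "yaw": [0, 0, 0, 0, 0]
}}

```text
clock: 18.8
ee_pos: [0.5786, 0.1779, 0.147]
eef_rot: [1.347, 1.113, -1.341]
wrist_force: [0.1, 0.5, -2.7]
gripper_width: 0.0199
```

>>> {"name": "send_rows", "arguments": {
  "dp": [
    [0, -0.012, -0.034],
    [0, -0.012, -0.036],
    [0, -0.012, -0.036],
    [0, -0.012, -0.036],
    [0, -0.012, -0.036]
  ],
  "yaw": [0, 0, 0, 0, 0]
}}

```text
clock: 19.22
ee_pos: [0.5631, 0.2729, 0.1442]
eef_rot: [1.343, 1.117, -1.343]
wrist_force: [-0.5, -0.0, -3.9]
gripper_width: 0.0199
```

>>> {"name": "send_rows", "arguments": {
  "dp": [
    [0, -0.012, -0.036],
    [0, -0.011, -0.034],
    [0, -0.008, -0.024],
    [0, -0.006, -0.014],
    [0, 0, -0.006]
  ],
  "yaw": [0, 0, 0, 0, 0]
}}

```text
clock: 19.63
ee_pos: [0.5554, 0.3317, 0.1441]
eef_rot: [1.342, 1.118, -1.343]
wrist_force: [-0.2, -1.1, -4.1]
gripper_width: 0.02
```

```bash
python3 -c "
from pit import *
plan([.5567,.3405,.135])
f=grab('side','side27')
im=cv2.imread('pics/side27.png')[170:330,130:330];cv2.imwrite('pics/s27b.png',cv2.resize(im,(750,600),interpolation=cv2.INTER_CUBIC))
"
```

```text
t 19.63 p [0.5554 0.3317 0.1441] F [-0.2 -1.1 -4.1] M [0.02 0.11 0.01] w 0.02
[[-0.001, 0.983, -0.181], [-0.0, -0.181, -0.983], [-1.0, -0.001, 0.0]] [0.46 0.14 1.69 0.   1.32 2.21]
delta [ 0.0013  0.0088 -0.0091] shares [ 0.0183 -0.0006 -0.0177] rows 1 per [ 0.0183 -0.0006 -0.0177]
tool z angle -100.45
```

View pics/s27b.png

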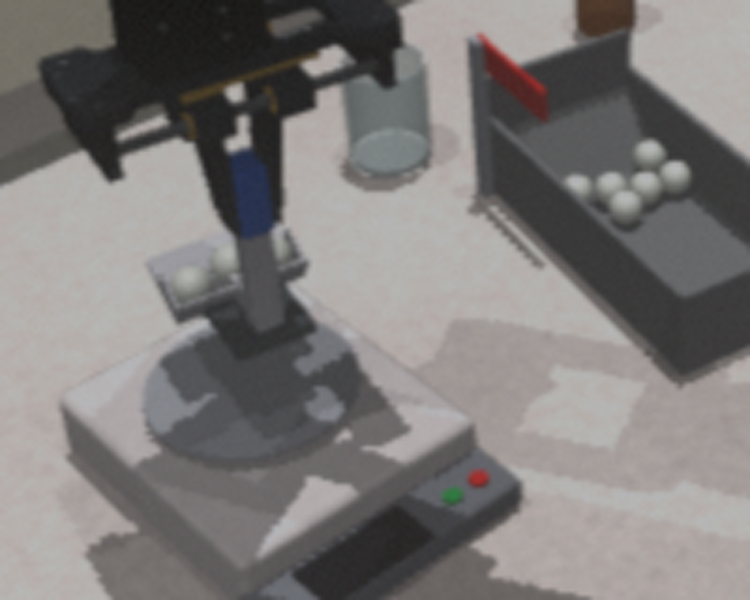

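>>> {"name": "send_rows", "arguments": {
  "dp": [
    [0.01, 0, -0.009],
    [0.02, 0, -0.008],
    [0.024, 0, 0],
    [0.016, 0, 0],
    [0.006, 0, 0]
  ],
  "yaw": [0, 0, 0, 0, 0]
}}

```text
clock: 20.1
ee_pos: [0.5561, 0.3372, 0.1027]
eef_rot: [1.34, 1.117, -1.349]
wrist_force: [-0.9, -0.8, -4.2]
gripper_width: 0.0199
```

>>> {"name": "send_rows", "arguments": {
  "dp": [
    [0.003, 0, 0],
    [0.002, 0, 0],
    [0, 0, 0]
  ],
  "yaw": [0, 0, 0]
}}

```text
clock: 20.35
ee_pos: [0.5579, 0.3385, 0.104]
eef_rot: [1.344, 1.116, -1.344]
wrist_force: [0.4, 0.6, -3.1]
gripper_width: 0.02
```

```bash
python3 -c "
from pit import *
plan([.5567,.3405,.1009])"
```

```text
t 20.35 p [0.5579 0.3385 0.104 ] F [ 0.4  0.6 -3.1] M [ 0.08  0.07 -0.04] w 0.02
[[0.0, 0.983, -0.183], [0.0, -0.183, -0.983], [-1.0, 0.0, -0.0]] [0.46 0.18 1.71 0.   1.25 2.22]
delta [-0.0012  0.002  -0.0031] shares [ 0.0061 -0.0031 -0.0035] rows 1 per [ 0.0061 -0.0031 -0.0035]
tool z angle -100.57
```

>>> {"name": "send_rows", "arguments": {
  "dp": [
    [0.003, -0.002, -0.003],
    [0.002, 0, 0],
    [0, 0, 0]
  ],
  "yaw": [0, 0, 0]
}}

```text
clock: 20.6
ee_pos: [0.557, 0.3404, 0.1016]
eef_rot: [1.344, 1.116, -1.343]
wrist_force: [-0.7, -0.3, -4.4]
gripper_width: 0.0198
```

>>> {"name": "send_rows", "arguments": {
  "dp": [
    [0.002, 0, 0],
    [0, 0, 0]
  ],
  "yaw": [0, 0]
}}

```text
clock: 20.77
ee_pos: [0.5573, 0.3405, 0.1009]
eef_rot: [1.344, 1.116, -1.343]
wrist_force: [0.2, 0.8, -1.8]
gripper_width: 0.0202
```

>>> {"name": "send_rows", "arguments": {
  "dp": [
    [0.002, 0, 0],
    [0, 0, 0]
  ],
  "yaw": [0, 0]
}}

```text
clock: 20.93
ee_pos: [0.5574, 0.3406, 0.1009]
eef_rot: [1.344, 1.116, -1.342]
wrist_force: [-2.2, -0.2, 4.7]
gripper_width: 0.0198
```

>>> {"name": "send_rows", "arguments": {
  "dp": [
    [0, 0, 0],
    [0, 0, 0],
    [0, 0, 0],
    [0, 0, 0],
    [0, 0, 0]
  ],
  "yaw": [0, 0, 0, 0, 0],
  "jaw": 40
}}

```text
clock: 21.35
ee_pos: [0.5571, 0.3402, 0.0992]
eef_rot: [1.344, 1.116, -1.344]
wrist_force: [-0.1, -0.0, -0.4]
gripper_width: 0.0393
```

```bash
python3 -c "
from pit import *
st()
f=grab('side','side28')
im=cv2.imread('pics/side28.png')[200:300,150:275];cv2.imwrite('pics/s28b.png',cv2.resize(im,(750,600),interpolation=cv2.INTER_CUBIC))
"
```

```text
t 21.35 p [0.5571 0.3402 0.0992] F [-0.1 -0.  -0.4] M [ 0.07  0.02 -0.03] w 0.0393
[[0.0, 0.983, -0.183], [-0.0, -0.183, -0.983], [-1.0, 0.0, 0.0]] [ 0.47  0.19  1.71 -0.    1.24  2.22]
```

View pics/s28b.png

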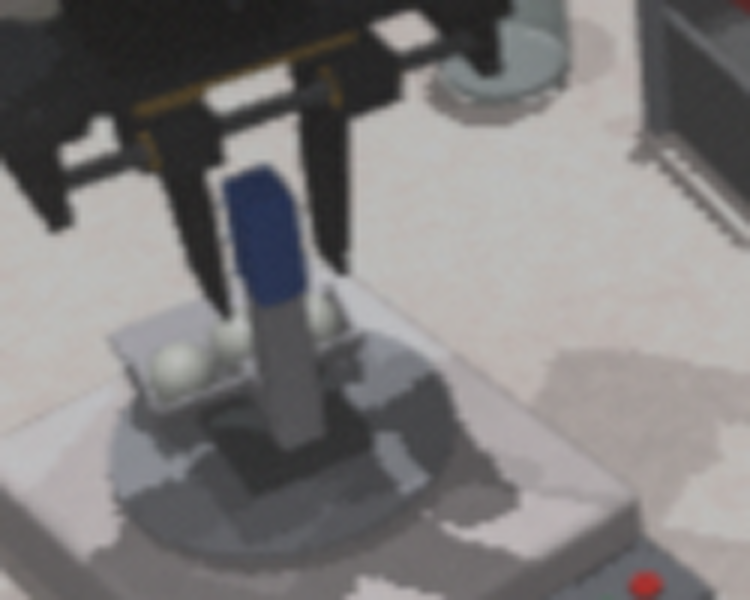

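>>> {"name": "send_rows", "arguments": {
  "dp": [
    [-0.03, 0, 0],
    [-0.06, 0, 0],
    [-0.07, 0, 0],
    [-0.07, 0, 0],
    [-0.07, 0, 0]
  ],
  "yaw": [0, 0, 0, 0, 0]
}}

```text
clock: 21.82
ee_pos: [0.5569, 0.3402, 0.2522]
eef_rot: [1.344, 1.116, -1.343]
wrist_force: [0.7, 0.5, 0.3]
gripper_width: 0.0401
```

>>> {"name": "send_rows", "arguments": {
  "dp": [
    [0, 0, 0.07],
    [0, -0.03, 0.07],
    [0, -0.05, 0.06],
    [0, -0.06, 0.06],
    [0, -0.06, 0]
  ],
  "yaw": [0, 0, 0, 0, 0]
}}

```text
clock: 22.23
ee_pos: [0.4344, 0.2279, 0.2506]
eef_rot: [1.347, 1.112, -1.346]
wrist_force: [0.7, 0.8, 0.8]
gripper_width: 0.04
```

>>> {"name": "send_rows", "arguments": {
  "dp": [
    [0, -0.06, 0.05],
    [0, -0.06, 0.05],
    [0, 0, 0.05],
    [0, 0, 0],
    [0, 0, 0]
  ],
  "yaw": [0, 0, 0, 0, 0]
}}

```text
clock: 22.65
ee_pos: [0.3629, 0.1681, 0.2509]
eef_rot: [1.347, 1.114, -1.341]
wrist_force: [1.2, 0.3, -0.1]
gripper_width: 0.0403
```

```bash
python3 -c "
from pit import *
st()
f=grab('side','side29')
im=cv2.imread('pics/side29.png')[200:300,150:275];cv2.imwrite('pics/s29b.png',cv2.resize(im,(750,600),interpolation=cv2.INTER_CUBIC))
f=grab('top','top29');P=pts(f);px=f['pixels'].astype(int)
m=(px[...,2]>px[...,0]*1.3)&(P[...,2]>.13)&(P[...,2]<.2)&(P[...,1]>.25)&(P[...,1]<.43)
print('grip top',m.sum(),np.median(P[m],0))
im=cv2.imread('pics/top29.png')[120:270,140:340];cv2.imwrite('pics/t29b.png',cv2.resize(im,(800,600),interpolation=cv2.INTER_CUBIC))
"
```

```text
t 22.65 p [0.3629 0.1681 0.2509] F [ 1.2  0.3 -0.1] M [0.02 0.02 0.06] w 0.0403
[[0.003, 0.983, -0.185], [0.001, -0.185, -0.983], [-1.0, 0.003, -0.002]] [ 0.3  -0.5   2.06  0.    1.58  2.06]
grip top 147 [0.5557047  0.33299955 0.17973701]
```

View pics/s29b.png

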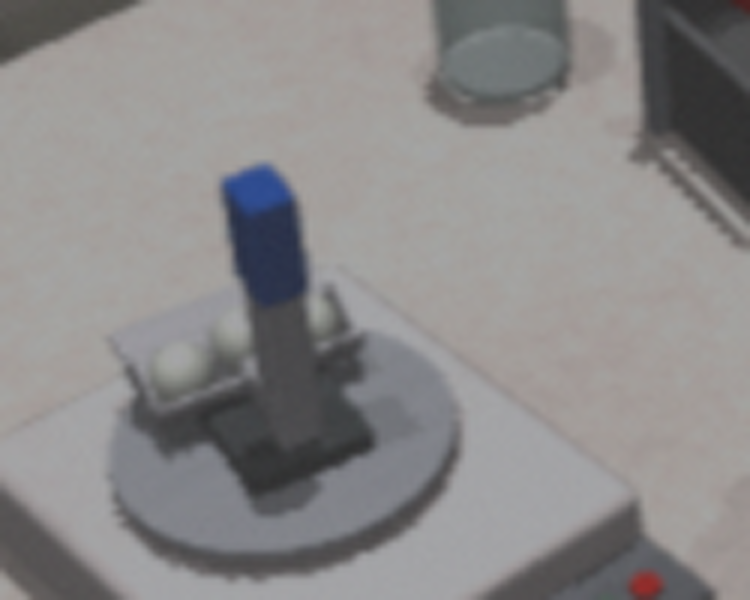

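View pics/t29b.png

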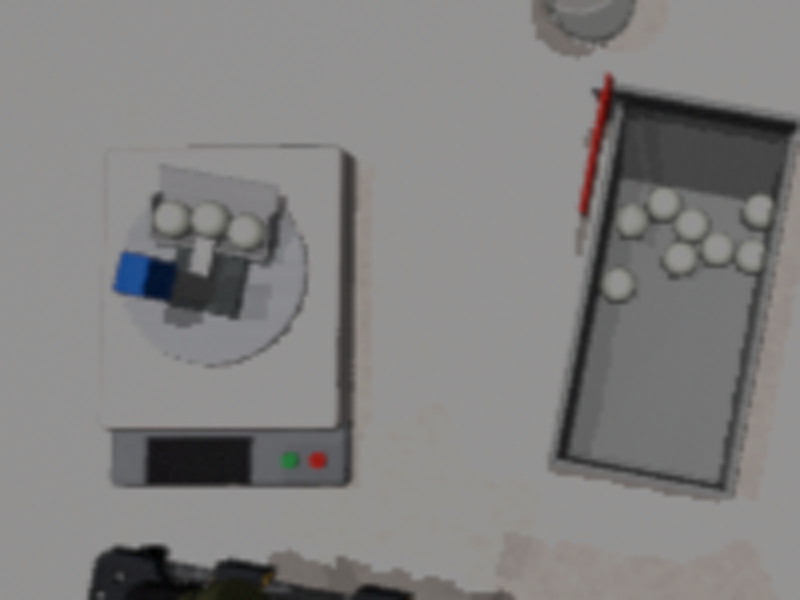

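```bash
python3 -c "
from cell import arm
print(arm.finish_job())"
```

```text
the job is handed in; nothing more can be done
None
```

The blue scoop is standing on the balance pan with three balls in it. The gripper is clear of it, and I handed the job in at about 22.7 s of the 58 s. The hand-in gave no verdict.

**How it was done:** the moves can only turn the tool about its own axis, so I pitched the scoop by letting its grip pivot between the pads.
- I pushed the nose against the outside of the bin's end wall to pitch it.
- I drove it into the balls up to the ramp.
- I pressed it on the bin floor while drawing back to level it, then let go and took it again flat.
- I lifted it, drew it out under the bar with the underside about 73–74 mm up, and set it down on the pan.

**Last checks:**
- The final top view shows three balls in the scoop and eight in the bin, which is all eleven.
- The scoop stands upright on its heel, with the grip about 15 mm from the pan's centre.
- I have no balance reading. The wrist force is too noisy to count balls, so the count rests on the pictures.

**What disagreed or went off plan:**
- The finger ends sat about 41 mm higher than the reported tool point. The first close therefore missed above the grip, and I corrected for the offset after that.
- While scooping, the pitch went up to about 49°, past the suggested 34–40°. The grip also slipped a few millimetres in the pads, so I lifted with the origin near x 31 mm instead of 52, then moved it to x 42 before the strike.
- The yellow scoop was never approached, but I did not measure it again at the end.

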